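# Hook the plate-shelf bracket into the sale stand and press it home

## Task

Set up the display stand for the crockery sale: take the blue bracket out of the wooden rack, push its two hooks into the top two slots of the upright, and press it down past the spring catch until it is fully home and locked, then let go. Feel for the slots and press no harder than it needs, so that the thin strip is not bent, and leave the red bracket and the crockery where they are.

Things in the scene. Friction and masses are not known exactly. Their poses are not given: they have to be found in the camera images.
- top_slot (a point): Fixed point on the stand: centre line of the slotted strip's front face, at the NOMINAL height (149 mm) of the top slot's bottom edge. x axis points into the face, z up. The strip is clamped at an unknown height: all real slots lie up to 7 mm higher or lower than this and must be found by feel or eye. Strip ends 48 mm, rails 63 mm above this point.
- stand: Fixed display stand: dark foot 150 x 130 x 12 mm, two dark rails, between them a bare aluminium strip 45 mm wide, 4 mm thick, with three slots in a column, each 14 mm wide, 32 mm tall, pitch 50 mm; the bracket goes in the top two. Origin on the table, 62 mm in front of (-x of) the face; x axis points into the face; foot reaches from 30 mm before to 120 mm behind the face.
- bracket_grip (a point): Blue bracket, loose, 0.2 to 0.33 kg, 10 mm thick along y: centre of the grip place on its flat level arm (170 long, 25 mm high), near the centre of mass. x axis points to the hooked rear edge, 62 mm away; the arm runs 108 mm the other way; z up. Arm top 12.5 mm above. A leg 24 mm wide hangs 70 mm below the arm at the rear. Starts upright in the rack.
- bracket_heel (a point): Blue bracket's rear edge at the bottom of the upper hook's neck; axes as grip. Two hooks, 50 mm apart: neck 9 mm high going 11 mm back, then a tooth down to 19 mm below the neck's bottom, 5.5 to 11 mm behind the edge (lower tip swells to 13.5). Hooks pass the slots only with this point 19 to 23 mm above the real slot bottom; fully home it is on the slot bottom, a hard stop.
- press_pad (a point): Blue bracket: centre of the bare steel patch (30 x 10 mm) on the arm's top edge at the rear, the place to press down; 19 mm in front of the rear edge, 21 mm above the heel point. Axes as grip.
- catch (a joint): Spring catch, brass roller behind the strip below the middle slot; metres pushed back. 0 untouched; the lower tooth meets it about 15 mm above home with the rear edge 0 to 1.5 mm off the face, and the bracket can be let go resting there; 8 to 15 N down carries it past (3 to 5 mm); 0.7 to 2.5 mm once home and locked. Gentle: push on the face under 15 N, press under 25 N.
- rack: Fixed wooden rack, board 200 x 160 x 10 mm; origin under the board, 22 mm toward its rear (+x) from the board's middle. Two places 100 mm apart along y, one bracket in each, x axes alike, grip places 92.5 mm above the table. Each place: low slotted block (to 35 mm) at the leg, tall one (to 94 mm) at the arm's far end, slots 13 mm; a bracket lifts straight up 30 mm to be free.
- red_bracket: Red bracket of the same size with only one hook, in the rack's other place; not to be used. Origin at its underside, 82.5 mm below its grip place.
- blue_mug: Bystander: blue ceramic mug, 76 mm across, 80 mm tall. Origin at the centre of its underside.
- white_bowl: Bystander: white bowl, 140 mm across, 60 mm tall. Origin at the centre of its underside.
- blue_plate: Bystander: blue plate, 180 mm across, 20 mm tall. Origin at the centre of its underside.
- decanter: Bystander: glass decanter, 60 mm across, 150 mm tall. Origin at the centre of its underside.
- wood_pot: Bystander: turned dark wooden pot, 76 mm across, 85 mm tall. Origin at the centre of its underside.
- egg_cup: Bystander: white egg cup, 44 mm across, 50 mm tall. Origin at the centre of its underside.
Mind the look-alikes: they are no part of the job. Of the things that look like the part that bears bracket_grip, the middle-sized one is meant.

How it is judged (in metres and radians):
On the way:
1. the bracket's hooks are through the top two slots, its rear edge against the strip, not yet pressed past the catch (x of bracket_heel in the frame of top_slot between -0.0045 and 0.003 m and y of bracket_heel in the frame of top_slot between -0.005 and 0.005 m and z of bracket_heel in the frame of top_slot between 0.0075 and 0.035 m), for 0.1 s.
At the end, for the whole second after the job is handed in: The bracket hangs by both hooks in the top two slots, fully down and locked: its heel within 9 mm in height, 4.5 mm of the face and 5 mm sideways of the nominal slot point, upright within 0.1 rad, square within 0.2 rad, the catch sprung back to 0.3 to 3.4 mm (x of bracket_heel in the frame of top_slot between -0.0045 and 0.003 m and y of bracket_heel in the frame of top_slot between -0.005 and 0.005 m and z of bracket_heel in the frame of top_slot between -0.009 and 0.009 m and value of joint catch between 0.0003 and 0.0034 m and angle between the x axis of bracket_heel and the x axis of top_slot, either way round below 0.2 rad and angle between bracket_heel's own z axis and vertical below 0.1 rad); the robot touches nothing.
It fails at once if the hooks are pushed against the strip with more than 22 N while they are not in the slots (contact force between bracket and stand above 22 N and x of bracket_heel in the frame of top_slot below -0.006 m).
It fails at once if the bracket is forced against the strip with more than 50 N, all contacts added up (contact force between bracket and stand above 50 N).
It fails at once if the red bracket or a piece of crockery is moved by more than 30 mm (distance of any of red_bracket, blue_mug, white_bowl, blue_plate, decanter, wood_pot, egg_cup from where it was at the start of the episode above 0.03 m).
It also fails if it takes over 67 s, if anything falls off the work surface, if the arm or the gripper's body presses on something with over 40 N, if the wrist force passes 120 N, or if a joint passes its speed limit or range.

## Robot

A 6-joint arm with a two-finger parallel gripper is mounted at the origin on the work surface. World frame = base frame: x ahead of the robot, y to its left, z up, the work surface at z = 0. Lengths are in mm, angles in rad, forces in N, time in s.
With the tool pointing down it reaches from about 350 to 975 mm from the base axis. Payload 7.1 kg.
Tool frame: the origin (TCP) lies at the very end of the fingers, on their centre line; the grasp point (between the pads) lies tcp_to_grasp behind it (tcp_to_grasp is the distance from the TCP to the grasp point, in mm); x points along the fingers, y is the direction in which the jaws open and shut, and the axes are right-handed (so a half turn about x gives the same grasp; the last joint's range is limited). The gripper opens to 88 mm and grips with 3 to 60 N. Pads are 20 mm wide; open, the fingers measure 115 mm over their backs; the gripper's body (75 mm by 178 mm) begins 61 mm behind the grasp point.
Start: joints at [1.285, 0.423, 1.63, -0, 1.089, -0.019], TCP at [164.747, 602.879, 222.675] pointing down, gripper open.
Joint ranges: [-3, 3], [-0.9, 2.11], [0.09, 2.58], [-1.31, 4.45], [0.11, 2.69], [-2.54, 2.54]. Speed limits (rad/s): [2.39, 2.39, 3.01, 3.14, 3.14, 3.14].

## Interface

Orientations are given as a rotation vector (axis times angle).
In Python, from workcell import get_obs, read_camera, sign_off, tcp_to_grasp gives the robot as it stands. The module is installed in compiled form; this text tells all that it offers.
- The arm moves only by the tool carry_out, never from a script. Its argument "moves" is a list of rows, each an object of numbers: "x", "y", "z": the shift along the tool's x, y, z in m; "ax", "ay", "az": the turn, a rotation vector about the tool's x, y, z in degrees; "hand": the opening, from 0 (shut) to 1 (fully open). A call has 1 to 8 rows; each row shifts and turns the pose as measured when the row begins, along the tool's axes as they then stand; what a row does not reach is not made up. A row lasts 1/12 s, in which the tool goes at most 41.7 mm and 7.16 degrees, less where a joint would pass 70% of its speed; a pose out of reach is approached as far as the arm can. A call is refused whole if a number of a shift passes 0.0417 or a number of a turn 7.16, either way. A call with a gripper value outside its range is refused whole. The fingers move at their own pace and stop on an object; "force" is the grip in N (left out, the last holds). Time passes only in rows, so rows that do not move let the fingers close. It gives the time, the measured TCP pose, the force and the opening at its end, in the units of the state.
- get_obs(): the state, without advancing time (a new reading comes with each control period).
- read_camera(name): name is "scene" or "top"; returns a dict with "pixels" (420x560x3 uint8, red, green, blue), "fx", "fy", "cx", "cy" (pixels), "dist_coeffs" ([k1, k2, p1, p2, k3] as OpenCV has them; the pictures are not rectified), "extrinsics" (4x4, takes a point from camera to world coordinates). Camera axes: x right, y down, z forward; pixel columns grow to the right and rows downward; lengths in mm; the calibration is good to about 2 mm. A picture is of the moment at which its call begins. There is no depth.
- sign_off(): hands the job in, once; it reports no verdict.
The state is a dict: "time": time; "joints": joint angles; "dq": joint speeds; "effort": joint torques, N m; "eef_pos": TCP position; "eef_rot": TCP orientation; "contact_force": force on the tool from outside, world axes, zero at the start; "wrist_torque": the same for the moment, N m; "gripper_width": opening from 0.0 (shut) to 1.0 (fully open).
Only numpy, scipy, OpenCV 4.12 (cv2) and the standard library are available. Lean on these libraries where they do the work, as an engineer would, in place of code of your own. Each camera call takes 0.05 s, during which the arm holds its last target.

## Working session

There is one attempt and no reset: what is moved stays moved. The work goes in short steps, Python scripts to look and compute and a tool call to move; the robot and the scene stay as the last step left them, time stands still between calls to the robot, and variables do not carry over. Pictures are saved under pics/ and viewed, and the job is handed in when it is done.

Besides the shell and the picture viewer there is one more tool, called after ">>>" as name([rows], argument=value, ...), one row to a line, values as JSON. carry_out: Moves the arm, as the interface text tells. Its arguments: {"type":"object","properties":{"moves":{"type":"array"},"force":{"type":"number"}},"required":["moves"]}

```bash
mkdir -p pics; ls; python3 - <<'E'
from workcell import get_obs, read_camera, tcp_to_grasp
import cv2,numpy as np,pickle
print(tcp_to_grasp)
o=get_obs();print(o)
for n in("scene","top"):
    c=read_camera(n);pickle.dump(c,open(f"{n}0.pkl","wb"))
    cv2.imwrite(f"pics/{n}0.png",cv2.cvtColor(c["pixels"],cv2.COLOR_RGB2BGR))
    print(n,c["fx"],c["fy"],c["cx"],c["cy"],c["dist_coeffs"],np.round(c["extrinsics"],3).tolist())
E
```

```text
pics
18.700000000000003
{'time': 0.0, 'joints': array([ 1.28499799e+00,  4.23813173e-01,  1.63071617e+00, -1.39702414e-05,
        1.08857072e+00, -1.89960727e-02]), 'dq': array([-0.00158109,  0.00234433, -0.00023434, -0.00035084, -0.00061154,
        0.00038281]), 'effort': array([-3.31915480e-04, -5.44635773e+01, -2.73663729e+01,  6.43527391e-02,
        2.28189176e-02, -1.36127878e-04]), 'eef_pos': array([164.59763246, 602.35210017, 221.90867989]), 'eef_rot': array([ 0.20826027,  1.56084786, -0.21060939]), 'contact_force': array([-0.7838192 ,  0.73030397, -0.15928332]), 'wrist_torque': array([-0.00022887, -0.01377984, -0.02763429]), 'gripper_width': 1.000958089303279}
scene 456.8599698754652 456.8599698754652 280.0450184522924 209.49973360717516 [0.04951172 0.         0.         0.         0.        ] [[-0.174, 0.663, -0.728, 1785.073], [0.985, 0.122, -0.125, 177.195], [0.006, -0.739, -0.674, 1239.985], [0.0, 0.0, 0.0, 1.0]]
top 441.5706998317381 441.5706998317381 271.1004367456036 207.94267867550758 [0.02212485 0.         0.         0.         0.        ] [[-0.015, -0.981, 0.191, 314.733], [-1.0, 0.016, 0.006, -34.181], [-0.009, -0.191, -0.982, 1371.003], [0.0, 0.0, 0.0, 1.0]]
```

View pics/scene0.png

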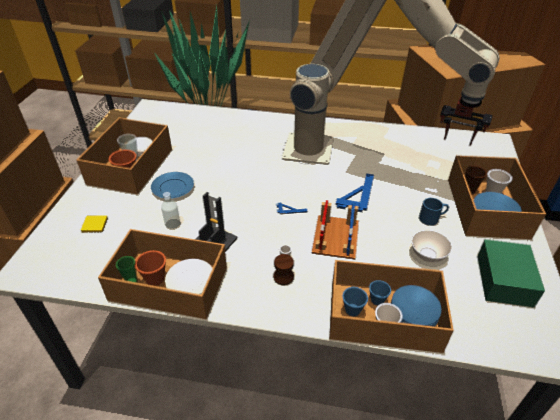

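View pics/top0.png

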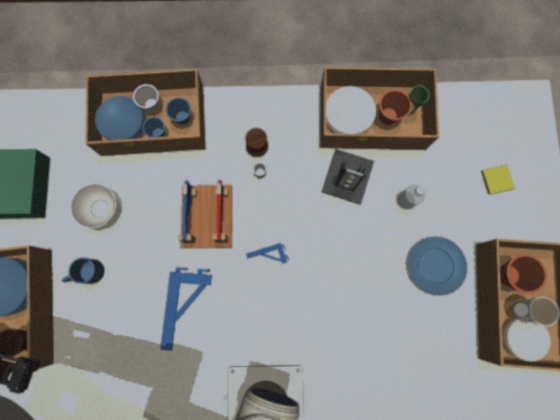

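The pictures show three blue brackets. In the top view they are the large one lying flat at (180,305), the small one lying flat at (268,252), and the one standing upright in the rack at (185,212). The rack one is middle-sized, upright and next to the red bracket at (220,212), so it fits the description. The stand is at (348,177). I'll enlarge both to confirm.

```bash
cat > h.py <<'E'
import cv2,numpy as np,pickle
from scipy.spatial.transform import Rotation as R
def K(c): return np.array([[c["fx"],0,c["cx"]],[0,c["fy"],c["cy"]],[0,0,1]])
def ray(c,p):
    u=cv2.undistortPoints(np.array([[p]],float),K(c),np.array(c["dist_coeffs"]))[0,0]
    E=np.array(c["extrinsics"]);return E[:3,3],E[:3,:3]@np.array([u[0],u[1],1])
def onz(c,p,z):
    o,d=ray(c,p);return o+d*(z-o[2])/d[2]
def proj(c,P):
    E=np.linalg.inv(np.array(c["extrinsics"]));
    q=cv2.projectPoints(np.atleast_2d(P).astype(float),cv2.Rodrigues(E[:3,:3])[0],E[:3,3],K(c),np.array(c["dist_coeffs"]))[0]
    return q[:,0]
def snap(n,tag):
    from workcell import read_camera
    c=read_camera(n);pickle.dump(c,open(f"{n}{tag}.pkl","wb"));return c
def load(n,tag): return pickle.load(open(f"{n}{tag}.pkl","rb"))
def crop(c,x0,y0,x1,y1,s):
    im=cv2.cvtColor(c["pixels"],cv2.COLOR_RGB2BGR)[y0:y1,x0:x1]
    return cv2.resize(im,None,fx=s,fy=s,interpolation=cv2.INTER_CUBIC)
E
python3 - <<'E'
from h import *
t=load("top",0);s=load("scene",0)
cv2.imwrite("pics/rt.png",crop(t,165,165,245,260,6))
cv2.imwrite("pics/st.png",crop(t,310,140,385,215,7))
cv2.imwrite("pics/rs.png",crop(s,300,165,390,265,6))
cv2.imwrite("pics/ss.png",crop(s,180,185,250,260,8))
E
```

```text
(no output)
```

View pics/rt.png

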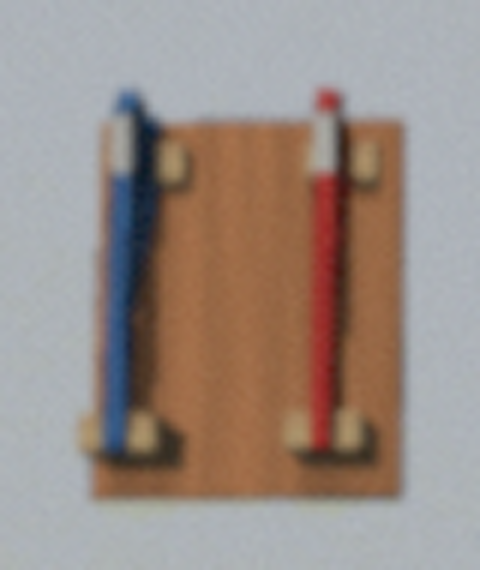

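View pics/st.png

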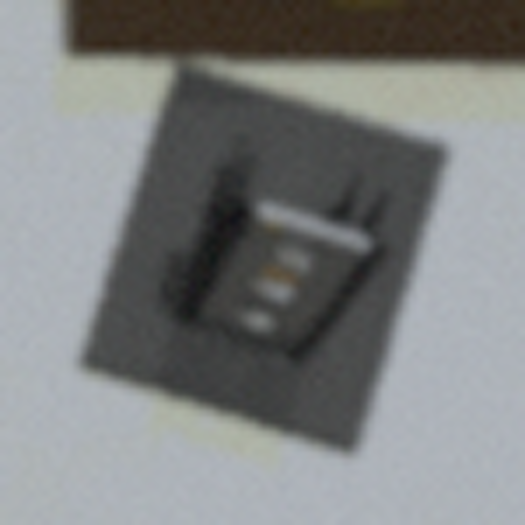

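View pics/rs.png

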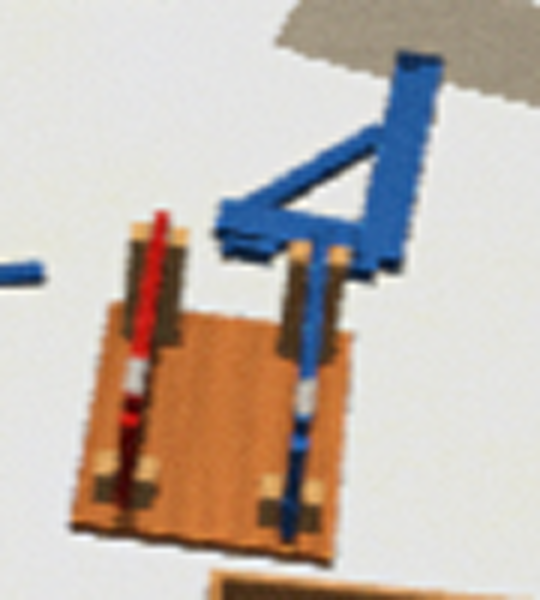

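View pics/ss.png

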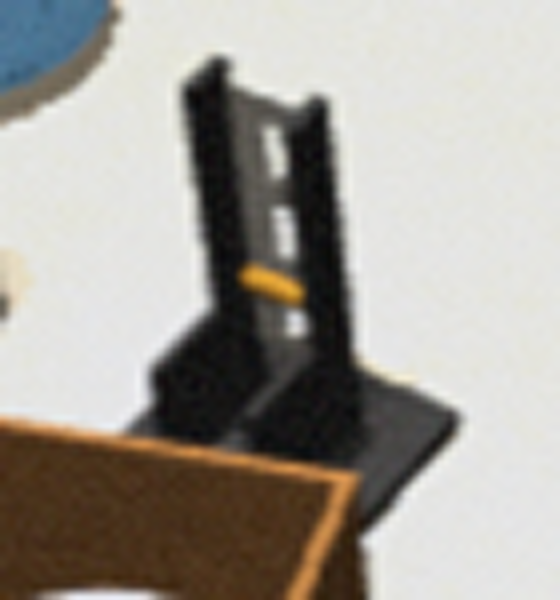

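The crops confirm it. The blue bracket in the rack, with its white press patch at about (185.5,188), is the middle-sized one, and the red bracket is beside it. The stand has its slots facing the robot at about (348,180). Next I measure both.

```bash
python3 - <<'E'
from h import *
t=load("top",0);s=load("scene",0)
im=t["pixels"].astype(int);hsv=cv2.cvtColor(t["pixels"],cv2.COLOR_RGB2HSV)
# blue arm top in top view
for nm,lo,hi in(("blue",(100,100,60),(125,255,255)),):
    m=cv2.inRange(hsv,lo,hi);m[:, :178]=0;m[:,200:]=0;m[:175]=0;m[245:]=0
    ys,xs=np.nonzero(m);
    print(nm,len(xs),ys.min(),ys.max())
    for y in range(180,244,4):
        r=xs[ys==y]; 
        if len(r):print(y,r.min(),r.max(),onz(t,(r.mean(),y),105)[:2].round(1))
# white pad
sub=im[180:200,180:192]
print(sub.min(2))
# foot
g=t["pixels"].max(2);m=((g<95)).astype(np.uint8);m[:148]=0;m[210:]=0;m[:,:315]=0;m[:,380:]=0
n,l,st,ce=cv2.connectedComponentsWithStats(m);k=1+st[1:,4].argmax();m=(l==k).astype(np.uint8)
cs=max(cv2.findContours(m,0,cv2.CHAIN_APPROX_NONE)[0],key=len)
r=cv2.minAreaRect(cs);b=cv2.boxPoints(r);print(st[k],r,b)
for p in b: print(p,onz(t,p,12).round(1),onz(t,p,0).round(1))
E
```

```text
blue 161 181 239
196 184 187 [601.4 225.1]
200 184 189 [589.3 222.8]
204 184 187 [577.4 224.5]
208 184 186 [565.4 225.7]
212 184 186 [553.5 225.5]
216 184 186 [541.7 225.2]
220 183 186 [529.9 226.4]
224 183 186 [518.1 226.1]
228 183 185 [506.4 227.3]
232 183 185 [494.7 227. ]
236 183 185 [483.1 226.7]
[[174 173 172 166 150 122 116 120 142 162 171 174]
 [173 170 173 161 133  89  75  83 117 149 172 175]
 [173 171 172 153 118  78  60  57  86 131 161 172]
 [172 175 169 147 117  95  79  48  63 114 149 161]
 [173 170 168 153 142 132 110  64  46  80 112 139]
 [174 168 154 151 154 151 125  69  36  46  68 107]
 [171 161 135 137 154 152 122  73  36  15  39  70]
 [172 156 126 134 155 152 124  75  29  20  25  54]
 [171 157 127 133 154 154 127  73  28  25  40  53]
 [172 153 121 135 157 151 127  73  35  20  49  65]
 [171 151 120 134 155 151 126  73  28  24  50  64]
 [174 149 120 135 153 154 123  73  32  13  47  72]
 [169 151 117 129 151 153 123  70  27  24  48  69]
 [173 149 113 120 135 131 104  56  24  13  49  68]
 [171 149 109 106 102  92  72  34  15  24  47  63]
 [170 149 111  97  71  60  52  29  14  22  35  52]
 [172 151 109  98  73  49  48  28  26  24  35  44]
 [172 151 109  96  70  53  43  26  16  23  28  47]
 [172 149 107  93  68  51  46  32  21  26  36  43]
 [173 149 105  88  68  52  45  21  27  27  36  47]]
[ 322  148   51   56 1683] ((347.3052062988281, 175.77381896972656), (39.76828384399414, 46.515872955322266), 16.990825653076172) [[321.49258 192.20607]
 [335.08536 147.72054]
 [373.11783 159.34157]
 [359.52505 203.8271 ]]
[321.49258 192.20607] [ 627.5 -185.    12. ] [ 630.2 -186.3    0. ]
[335.08536 147.72054] [ 773.3 -233.9   12. ] [ 777.4 -235.7    0. ]
[373.11783 159.34157] [ 732.2 -353.4   12. ] [ 735.9 -356.2    0. ]
[359.52505 203.8271 ] [ 588.1 -302.6   12. ] [ 590.5 -304.9    0. ]
```

```bash
python3 - <<'E'
from h import *
t=load("top",0);s=load("scene",0)
cv2.imwrite("pics/st2.png",crop(t,330,162,368,194,20))
cv2.imwrite("pics/ss2.png",crop(s,198,190,226,232,14))
E
```

```text
(no output)
```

View pics/st2.png

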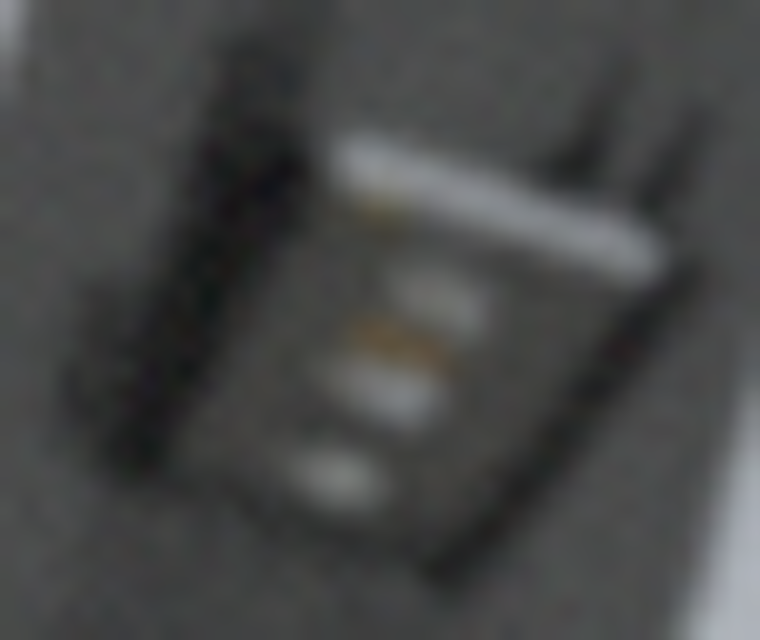

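View pics/ss2.png

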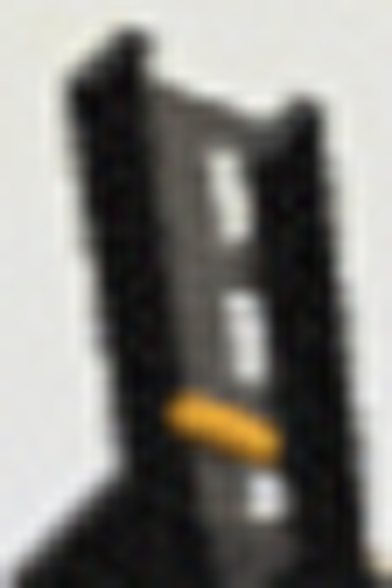

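```bash
python3 - <<'E'
from h import *
t=load("top",0);s=load("scene",0)
g=cv2.cvtColor(t["pixels"],cv2.COLOR_RGB2GRAY).astype(float)
np.set_printoptions(linewidth=220)
print(g[166:190,336:366].astype(int))
# upsample, mask bright blobs
S=8
up=cv2.resize(g[162:194,330:368],None,fx=S,fy=S,interpolation=cv2.INTER_CUBIC)
for th in (88,100,115):
  n,l,st,ce=cv2.connectedComponentsWithStats((up>th).astype(np.uint8))
  for k in range(1,n):
    if st[k,4]<150 or st[k,0]<8 or st[k,0]+st[k,2]>290: continue
    ys,xs=np.nonzero(l==k);r=cv2.minAreaRect(np.c_[xs,ys].astype(np.float32))
    f=lambda p:((np.array(p)+.5)/S-.5+[330,162])
    print(th,st[k],f(r[0]),np.array(r[1])/S,r[2], "z197:",onz(t,f(r[0]),197).round(1))
    if st[k,2]>100:
        c2=f(cv2.boxPoints(r));print([onz(t,p,197).round(1).tolist() for p in c2])
E
```

```text
[[ 77  78  73  69  61  45  44  48  47  61  72  75  76  79  79  76  78  78  77  75  76  72  75  66  61  65  74  74  71  75]
 [ 77  76  72  72  50  42  44  48  53  64  73  79  75  78  77  79  76  76  74  77  74  75  71  57  57  70  72  71  63  66]
 [ 75  75  76  66  49  42  35  36  43  60  78  90  95  87  87  78  77  75  75  74  72  72  65  50  56  68  72  67  56  63]
 [ 77  73  67  56  35  36  36  33  34  56  86 120 128 121 107  97  89  82  75  73  69  60  48  40  57  72  66  54  54  67]
 [ 76  75  66  52  33  27  31  25  22  46  83 120 141 138 138 134 120 108  98  82  65  49  38  43  62  68  58  47  56  70]
 [ 73  78  66  44  36  27  23  20  33  46  70  96 117 126 131 133 137 138 131 117  94  72  62  59  65  61  45  48  59  73]
 [ 76  76  62  48  34  22  29  28  33  51  62  71  85  91  97 106 120 130 134 135 129 121 106  96  88  72  48  57  67  74]
 [ 76  68  52  37  31  27  31  32  39  52  65  66  67  68  73  79  87  96 106 118 125 128 132 132 127 106  80  59  66  71]
 [ 74  62  47  32  23  27  31  40  55  62  63  66  67  69  74  77  78  77  77  78  87 103 115 126 128 128 104  73  6
[... 2586 characters left out ...]
638.4, -279.3, 197.0], [629.5, -276.3, 197.0]]
100 [163 112  28  19 379] [351.75   176.5625] [3.68951178 1.84475601] 26.56505012512207 z197: [ 627.4 -248.8  197. ]
100 [140 145  33  23 566] [349.01249886 180.96249962] [4.1900177  2.52982163] 18.434947967529297 z197: [ 615.1 -240.7  197. ]
100 [124 183  24  16 305] [346.5   185.375] [1.875 2.875] 90.0 z197: [ 602.9 -233.3  197. ]
115 [ 138   57  120   50 1977] [354.28369904 171.70093536] [15.82994843  2.39817476] 16.80869483947754 z197: [ 641.1 -256.4  197. ]
[[644.7, -234.9, 197.0], [651.2, -237.1, 197.0], [637.5, -277.9, 197.0], [631.0, -275.7, 197.0]]
115 [148 151  21  13 214] [349.3125 181.1875] [1.5 2.5] 90.0 z197: [ 614.5 -241.5  197. ]
```

```bash
python3 - <<'E'
from h import *
t=load("top",0);s=load("scene",0)
np.set_printoptions(linewidth=220)
g=cv2.cvtColor(s["pixels"],cv2.COLOR_RGB2GRAY).astype(int)
print(g[192:230,202:224])
E
```

```text
[[228 230 230 195 124  93 149 211 228 230 228 227 230 228 229 229 228 229 229 229 229 228]
 [232 231 191 126  62  42 108 199 230 229 229 228 229 228 227 227 227 228 229 228 228 230]
 [224 183 112  61  40  34 131 211 232 231 228 228 227 228 228 227 229 229 229 228 228 227]
 [186 109  66  40  20  25  98 177 216 230 232 230 229 229 227 230 228 230 229 230 229 228]
 [166  46  25  22  13  21  62  92 126 176 215 228 229 230 232 229 211 199 215 232 230 227]
 [163  48  11  18  22  23  49  82  83  94 104 128 173 217 229 215 152  93 126 199 230 229]
 [171  63  17  19  22  25  49  82  90  85  84  84  96 123 145 129  77  53  60 182 230 229]
 [188  91  30  19  14  21  49  74  90  87  85  89  86  82  83  74  58  26  46 176 230 228]
 [191  96  28  20  19  20  36  70  93  87 103 122 116  83  68  58  37  13  45 174 231 230]
 [203 124  37  13  17  15  35  67  90  89 112 188 187  97  47  30  21  20  37 139 215 231]
 [211 133  34  16  23  21  28  72  87  84  94 187 192  98  28  17  16  16  35 134 208 230]
 [231 162  43  20  13  18  26  66  89  89  96 183 211 138  39  19  21  19  27  99 196 231]
 [230 16
[... 1658 characters left out ...]
3  19  21  36  60  63  73  96 115  92  33  25  12  14  27  95]
 [230 231 231 199 115  36  14  19  23  32  72  76  72  89 112  88  32  18  20  16  25  95]
 [231 231 200 132  66  32  20  20  17  25  68  86  79 108 190 174  71  20  18  23  15  71]
 [231 197 130  62  32  22  18  25  23  24  61  79  79 109 193 191  99  32  19  19  14  64]
 [197 128  65  34  23  18  13  20  20  28  58  82  85 118 192 181  95  31  21  25  14  49]
 [131  62  36  17  20  17  21  22  15  15  42  65  71  82  99  90  49  24  17  19  17  46]
 [ 68  26  19  17  18  23  18  27  17  17  23  53  66  68  76  72  58  31  16  20  16  46]
 [ 35  16  17  14  22  18  18  22  20  16  24  51  64  59  67  66  57  34  23  18  19  35]]
```

```bash
python3 - <<'E'
from h import *
t=load("top",0);s=load("scene",0)
a=np.radians(-18.5);X=np.array([np.cos(a),np.sin(a),0]);Y=np.array([-np.sin(a),np.cos(a),0])
F=np.array([641.2,-256.5,0])-2*X
print("face",F)
P=lambda x,y,z:F+X*x+Y*y+np.array([0,0,z])
for nm,p in (("striptop front",P(0,0,197)),("s1 top rear",P(4,0,181)),("s1 bot front",P(0,0,149)),("s2top",P(4,0,131)),("s2bot",P(0,0,99)),("s3bot",P(0,0,49))):
    print(nm,proj(s,p).round(2), "dpx/mm z",((proj(s,p+[0,0,1])-proj(s,p))).round(3))
print("rails",proj(s,P(0,22.5,197)),proj(s,P(0,-22.5,197)))
for z in(149,99,49): print("top slot bottoms",proj(t,P(2,0,z)).round(2))
E
```

```text
face [ 639.30335269 -255.86539069    0.        ]
striptop front [[212.98 197.41]] dpx/mm z [[-0.027 -0.218]]
s1 top rear [[212.75 201.52]] dpx/mm z [[-0.027 -0.215]]
s1 bot front [[214.24 207.64]] dpx/mm z [[-0.026 -0.209]]
s2top [[214.06 212.03]] dpx/mm z [[-0.026 -0.206]]
s2bot [[215.49 217.86]] dpx/mm z [[-0.025 -0.2  ]]
s3bot [[216.7  227.69]] dpx/mm z [[-0.024 -0.193]]
rails [[218.36813617 199.46653103]] [[207.64180102 195.36602332]]
top slot bottoms [[351.35 176.24]]
top slot bottoms [[348.5  180.65]]
top slot bottoms [[345.85 184.75]]
```

```bash
python3 - <<'E'
from h import *
t=load("top",0);s=load("scene",0)
def lab(c): return c["pixels"].astype(float)
im=lab(t)
# bright-blue (lit top) per row: weight by blue minus red, excluding dark side
for y in range(180,242,3):
    row=im[y,176:200];d=row[:,2]-row[:,0];print(y,d.astype(int), row.min(1).astype(int)[5:13])
E
```

```text
180 [12 12 11 12 11 13 12 13 23 39 44 33 18 13 10 11 11 11 12 11 12 12 13 14] [173 172 166 150 122 116 120 142]
183 [10 10 11 11 12 11 14 20 31 40 40 39 23 14 17 16 12 12 11 11 12 11  9 11] [175 169 147 117  95  79  48  63]
186 [ 12  12  12  11   9  -8 -28 -25 -11  -4  -2   7  19  42  32   4 -31 -53
 -61 -64 -67 -72 -68 -68] [161 135 137 154 152 122  73  36]
189 [ 10  12  10  12   8 -10 -36 -29 -10  -7  -1   7  20  23   0 -30 -53 -63
 -67 -64 -73 -83 -84 -82] [153 121 135 157 151 127  73  35]
192 [ 11  11  11  11   6 -14 -41 -29  -8  -2   1   8  22  18  -4 -31 -51 -61
 -63 -54 -50 -71 -80 -82] [151 117 129 151 153 123  70  27]
195 [ 10  11  10  11   4 -16 -33  -2  52  67  55  36  32  27  15 -15 -31 -43
 -45 -40 -50 -70 -81 -81] [149 111  97  71  60  52  29  14]
198 [ 10  11  13  10   8 -14 -36   2  58  76  62  38  35  35  21 -21 -56 -71
 -76 -78 -81 -85 -85 -81] [149 107  93  68  51  46  32  21]
201 [ 12  11  10  12   4 -16 -27  17  66  77  66  43  27  34   5 -32 -58 -75
 -82 -85 -88 -85 -83 -81] [148 105  90  60  53  40  23  28]
204 [ 12   9  11  11   7 -15 -26  17  63  68  52  40  
[... 1018 characters left out ...]
67  54  45  43  41  37]
228 [ 10  11   9   4 -17 -36   4  58  75  63  21 -22 -35 -41 -50 -64 -77 -83
 -86 -88 -87 -90 -88 -82] [107  93  67  55  41  47  41  40]
231 [  9   8  10   4 -16 -32   4  56  75  59  20 -21 -34 -43 -62 -76 -80 -84
 -86 -88 -88 -86 -83 -83] [108  96  69  53  44  48  39  40]
234 [  9  -2 -21 -36 -47 -33  18  67  78  50 -13 -47 -58 -58 -58 -56 -66 -77
 -82 -86 -87 -88 -86 -81] [103  97  60  53  62  79  80  85]
237 [  4 -10 -37 -59 -60 -29  21  67  76  40 -25 -56 -62 -61 -50 -33 -24 -28
 -39 -59 -77 -84 -82 -81] [112  97  62  53  72  93  99 105]
240 [  6   1 -13 -23 -36 -30  -7  16  23   9 -18 -32 -41 -37 -33 -23 -20 -19
 -32 -55 -73 -85 -82 -78] [70 69 56 46 50 61 62 59]
```

```bash
python3 - <<'E'
from h import *
t=load("top",0);s=load("scene",0)
hsv=cv2.cvtColor(t["pixels"],cv2.COLOR_RGB2HSV)
m=cv2.inRange(hsv,(0,130,110),(8,255,255))|cv2.inRange(hsv,(172,130,110),(179,255,255));m[:,:210]=0;m[:,232:]=0;m[:175]=0;m[250:]=0
ys,xs=np.nonzero(m);ok=ys>=196
P=np.array([onz(t,(x,y),105)[:2] for x,y in zip(xs[ok],ys[ok])]);
k=np.polyfit(P[:,0],P[:,1],1);print("red yaw deg",np.degrees(np.arctan(k[0])),P.min(0),P.max(0),P.mean(0))
m=cv2.inRange(hsv,(5,80,90),(17,255,220));m[:,:170]=0;m[:,240:]=0;m[:178]=0;m[255:]=0
n,l,st,ce=cv2.connectedComponentsWithStats(m);
mm=(m>0)
ys,xs=np.nonzero(mm);r=cv2.minAreaRect(np.c_[xs,ys].astype(np.float32));print(r,[onz(t,p,10).round(1).tolist() for p in cv2.boxPoints(r)])
E
```

```text
red yaw deg -0.9628487573831302 [472.75690108 123.18136409] [599.83798734 134.94235629] [538.21374166 129.02642243]
((205.0, 216.5), (61.0, 52.0), 90.0) [[655.8, 265.9, 10.0], [653.0, 100.8, 10.0], [459.1, 100.3, 10.0], [461.8, 261.0, 10.0]]
```

```bash
python3 - <<'E'
from h import *
t=load("top",0);s=load("scene",0)
for p in((185.3,188.8),(185.1,198),(183.9,237),(184,240.6),(185,183.6),(185,194)): print(p,onz(t,p,105).round(1))
print(np.degrees(np.arctan2(0,1)))
# scene: white pad
im=s["pixels"];cc=im[222:240,342:360].min(2);print(cc)
E
```

```text
(185.3, 188.8) [623.1 226.1 105. ]
(185.1, 198) [595.4 226.1 105. ]
(183.9, 237) [480.2 227.  105. ]
(184, 240.6) [469.7 226.4 105. ]
(185, 183.6) [639.  227.4 105. ]
(185, 194) [607.4 226.7 105. ]
0.0
[[ 48  54  53  46  36  31  30  36  41  30  37  56  32  29  45  64 150 224]
 [ 47  55  53  43  35  38  32  40  40  35  43  58  35  29  37  65 156 224]
 [ 53  55  53  53  46  35  33  45  33  33  43  57  30  37  49  71 163 227]
 [ 53  56  57  59  57  54  41  59  42  31  48  46  35  41  49  69 149 226]
 [ 54  50  57  59  57  50  55  85  54  36  78  53  50  55  51  65 154 224]
 [ 50  56  60  59  53  53  49  84  55  56  94  56  49  57  53  66 155 222]
 [ 49  56  58  52  54  52  51  86 129 147 141  59  48  52  52  72 161 231]
 [ 52  61  58  55  55  50  54 114 173 173 139  61  49  54  56  74 163 229]
 [ 54  57  56  59  57  53  54 119 176 165 115  56  50  55  56  85 173 225]
 [ 51  59  58  56  56  49  64 127 174 161 115  48  47  54  59 115 196 225]
 [ 56  57  53  59  51  49  66 127 176 166 111  56  52  55  58 116 198 225]
 [ 58  59  56  54  53  46  59 122 174 153  88  52  49  55  60 121 196 225]
 [ 54  55  53  60  54  53  52  79  85  94  66  47  52  56  66 148 224 224]
 [ 49  57  56  55  49  51  42  44  25  62  50  51  53  61  64 157 225 225]
 [ 50  54  58  60  51  47  44  32  14  44  43  50  53  56  72 160 227 225]
 [ 55  54  53  58  52  51  79  31  27  66  54  48  51  56  67 151 221 219]
 [ 48  57  58  56  54  50  89  45  40  96  59  55  54  53  72 159 225 220]
 [ 57  59  52  54  55  48  86  45  51  91  58  52  50  53  87 164 227 226]]
```

```bash
cat >> h.py <<'E'
def need(target,yaw,verbose=True):
    """remaining shift in tool axes (m) & turn (deg) to TCP target(mm), tool down, jaw axis along Y rotated by yaw"""
    from workcell import get_obs
    o=get_obs();Rt=R.from_rotvec(o["eef_rot"]).as_matrix()
    best=None
    for sg in(1,-1):
        x=np.array([0,0,-1.]);y=sg*np.array([-np.sin(yaw),np.cos(yaw),0]);z=np.cross(x,y)
        D=np.c_[x,y,z];rv=R.from_matrix(Rt.T@D).as_rotvec(degrees=True)
        if best is None or np.linalg.norm(rv)<np.linalg.norm(best):best=rv
    sh=Rt.T@(np.array(target)-o["eef_pos"])/1000
    if verbose: print("t",round(o["time"],2),"pos",o["eef_pos"].round(1),"F",o["contact_force"].round(1),"w",round(o["gripper_width"],3),"\n shift",sh.round(4),"turn",best.round(2),"q6",o["joints"].round(2))
    return sh,best
E
python3 - <<'E'
from h import *
s=load("scene",0);print(onz(s,(350.9,230.9),105))
print(R.from_rotvec([0.20826027,1.56084786,-0.21060939]).as_matrix().round(3))
need([580,226.3,222],np.radians(-0.7))
E
```

```text
[623.93856524 231.20125058 105.        ]
[[-0.     0.264  0.965]
 [-0.001  0.965 -0.264]
 [-1.    -0.002 -0.   ]]
t 0.1 pos [164.6 602.4 222. ] F [ 0.2 -0.5  0.5] w 0.999 
 shift [ 3.000e-04 -2.533e-01  4.999e-01] turn [-1.459e+01 -1.000e-02  8.000e-02] q6 [ 1.28  0.42  1.63  0.    1.09 -0.02]
```

>>> carry_out([
  {"ax": -7.1},
  {"ax": -7.1},
  {"z": 0.041, "y": -0.02},
  {"z": 0.041, "y": -0.02},
  {"z": 0.041, "y": -0.02},
  {"z": 0.041, "y": -0.02},
  {"z": 0.041, "y": -0.02},
  {"z": 0.041, "y": -0.02},
])

```text
invalid input
```

```bash
python3 -c "
from h import *
need([580,227.5,222],np.radians(-0.7))"
```

```text
t 0.1 pos [164.6 602.4 222. ] F [ 0.2 -0.5  0.5] w 0.999 
 shift [ 3.000e-04 -2.521e-01  4.995e-01] turn [-1.459e+01 -1.000e-02  8.000e-02] q6 [ 1.28  0.42  1.63  0.    1.09 -0.02]
```

>>> carry_out([
  {"x": 0, "y": 0, "z": 0, "ax": -7.1, "ay": 0, "az": 0, "hand": 1},
])

```text
time: 0.18
eef_pos: [164.5, 602.2, 221.6]
eef_rot: [0.111, 1.568, -0.114]
contact_force: [-0.2, 0.5, 0.1]
gripper_width: 1.0
```

>>> carry_out([
  {"x": 0, "y": 0, "z": 0, "ax": -7.1, "ay": 0, "az": 0, "hand": 1},
  {"x": 0, "y": -0.028, "z": 0.03, "ax": 0, "ay": 0, "az": 0, "hand": 1},
  {"x": 0, "y": -0.028, "z": 0.03, "ax": 0, "ay": 0, "az": 0, "hand": 1},
  {"x": 0, "y": -0.028, "z": 0.03, "ax": 0, "ay": 0, "az": 0, "hand": 0.6},
  {"x": 0, "y": -0.028, "z": 0.03, "ax": 0, "ay": 0, "az": 0, "hand": 0.6},
  {"x": 0, "y": -0.028, "z": 0.03, "ax": 0, "ay": 0, "az": 0, "hand": 0.6},
  {"x": 0, "y": -0.028, "z": 0.03, "ax": 0, "ay": 0, "az": 0, "hand": 0.6},
  {"x": 0, "y": -0.028, "z": 0.03, "ax": 0, "ay": 0, "az": 0, "hand": 0.6},
])

```text
time: 0.85
eef_pos: [372.2, 403.6, 218.4]
eef_rot: [-0.008, 1.575, 0.002]
contact_force: [-0.1, 0.2, -0.5]
gripper_width: 0.66
```

```bash
python3 -c "
from h import *
need([580,227.5,222],np.radians(-0.7))"
```

```text
t 0.85 pos [372.2 403.6 218.4] F [-0.1  0.2 -0.5] w 0.66 
 shift [-0.0037 -0.1775  0.2066] turn [ 1.09 -0.21  0.22] q6 [ 0.8   0.32  1.8   0.    1.03 -0.77]
```

>>> carry_out([
  {"x": 0, "y": -0.0275, "z": 0.031, "ax": 1, "ay": 0, "az": 0, "hand": 0.6},
  {"x": 0, "y": -0.0275, "z": 0.031, "ax": 0, "ay": 0, "az": 0, "hand": 0.6},
  {"x": 0, "y": -0.0275, "z": 0.031, "ax": 0, "ay": 0, "az": 0, "hand": 0.6},
  {"x": 0, "y": -0.0275, "z": 0.031, "ax": 0, "ay": 0, "az": 0, "hand": 0.5},
  {"x": 0, "y": -0.0275, "z": 0.031, "ax": 0, "ay": 0, "az": 0, "hand": 0.5},
  {"x": 0, "y": -0.0275, "z": 0.031, "ax": 0, "ay": 0, "az": 0, "hand": 0.5},
])

```text
time: 1.35
eef_pos: [555.3, 233.2, 217.1]
eef_rot: [0.005, 1.577, -0.013]
contact_force: [0.3, 1.9, 0.5]
gripper_width: 0.504
```

```bash
python3 -c "
from h import *
need([580,227.5,222],np.radians(-0.7))"
```

```text
t 1.35 pos [555.3 233.2 217.1] F [0.3 1.9 0.5] w 0.504 
 shift [-0.0051 -0.0055  0.0247] turn [ 0.05 -0.36  0.3 ] q6 [ 0.38  0.4   1.68 -0.    1.07 -1.18]
```

>>> carry_out([
  {"x": 0, "y": -0.005, "z": 0.025, "ax": 0, "ay": -0.3, "az": 0.3, "hand": 0.5},
  {"x": 0.0, "y": 0, "z": 0, "ax": 0, "ay": 0, "az": 0, "hand": 0.5},
])

```text
time: 1.52
eef_pos: [585.9, 221.6, 216.4]
eef_rot: [0.013, 1.57, -0.015]
contact_force: [-0.7, -0.2, 0.3]
gripper_width: 0.498
```

```bash
python3 - <<'E'
from h import *
need([580,227.5,130],np.radians(-0.7))
s=snap("scene",1);t=snap("top",1)
cv2.imwrite("pics/s1.png",np.hstack([crop(s,310,140,400,260,5)[:570],cv2.resize(crop(t,150,150,240,260,5),None,fx=.7,fy=.7*570/550)[:570] if 0 else crop(t,165,165,235,279,5)[:570]]))
E
```

```text
t 1.52 pos [585.9 221.6 216.4] F [-0.7 -0.2  0.3] w 0.498 
 shift [ 0.0864  0.0058 -0.006 ] turn [-0.31  0.04  0.05] q6 [ 0.34  0.43  1.63 -0.    1.08 -1.21]
```

View pics/s1.png

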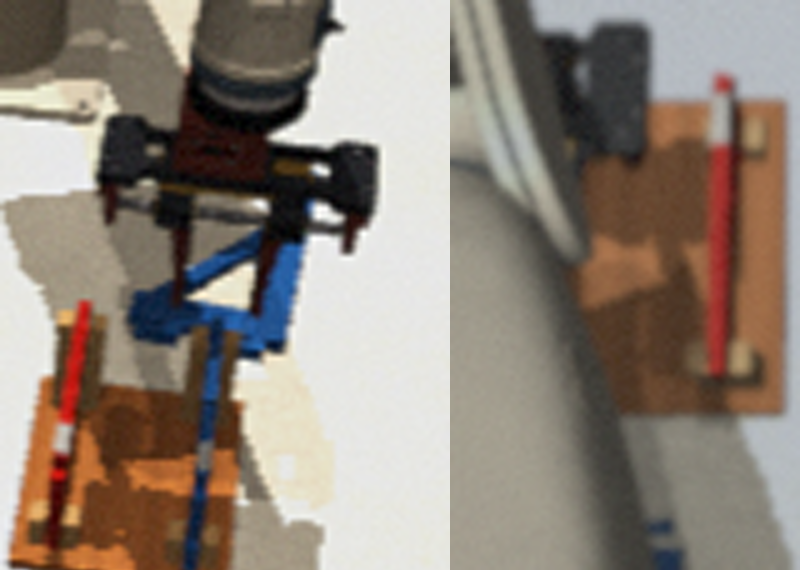

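The scene crop shows the open gripper above the blue bracket, which is at about (350,231). The top camera is blocked by the arm. Next I correct sideways and go down.

>>> carry_out([
  {"x": 0.03, "y": 0.006, "z": -0.006, "ax": -0.3, "ay": 0, "az": 0, "hand": 0.5},
  {"x": 0.03, "y": 0, "z": 0, "ax": 0, "ay": 0, "az": 0, "hand": 0.5},
  {"x": 0.026, "y": 0, "z": 0, "ax": 0, "ay": 0, "az": 0, "hand": 0.5},
  {"x": 0, "y": 0, "z": 0, "ax": 0, "ay": 0, "az": 0, "hand": 0.5},
])

```text
time: 1.95
eef_pos: [572.4, 232.3, 129.0]
eef_rot: [0.006, 1.573, -0.006]
contact_force: [-1.1, -0.3, -0.7]
gripper_width: 0.5
```

```bash
python3 - <<'E'
from h import *
need([580,227.5,77],np.radians(-0.7))
s=snap("scene",2)
cv2.imwrite("pics/s2.png",crop(s,310,160,390,250,8))
from workcell import get_obs
o=get_obs();p=o["eef_pos"];print(proj(s,[p,p+[0,0,18.7]]))
E
```

```text
t 1.95 pos [572.4 232.3 129. ] F [-1.1 -0.3 -0.7] w 0.5 
 shift [ 0.052  -0.0047  0.0077] turn [ 0.25 -0.1   0.01] q6 [ 0.37  0.53  1.71  0.    0.91 -1.2 ]
[[353.04183669 215.81523006]
 [353.64682018 211.94028309]]
```

View pics/s2.png

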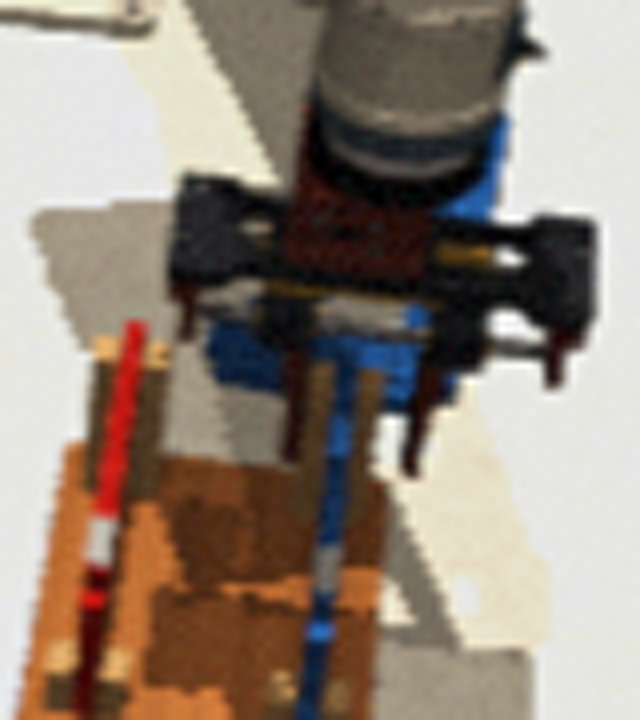

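```bash
python3 - <<'E'
from h import *
s=load("scene",2)
p=proj(s,[[572,y,105] for y in (224,227.5,231)]);print(p)
p=proj(s,[[623,y,105] for y in (224,227.5,231)]);print(p)
im=load("scene",0)["pixels"].astype(int)
for r in (206,210,214,218,222,226,230): print(r,[tuple(v) for v in im[r,347:358]])
E
```

```text
[[349.76548461 220.55875049]
 [350.74637841 220.68082366]
 [351.72789099 220.80297493]]
[[348.85119128 230.45011988]
 [349.85455664 230.5780484 ]
 [350.85856955 230.70606531]]
206 [(np.int64(72), np.int64(69), np.int64(73)), (np.int64(164), np.int64(127), np.int64(87)), (np.int64(229), np.int64(171), np.int64(103)), (np.int64(228), np.int64(170), np.int64(102)), (np.int64(186), np.int64(140), np.int64(103)), (np.int64(56), np.int64(77), np.int64(126)), (np.int64(42), np.int64(92), np.int64(159)), (np.int64(89), np.int64(96), np.int64(137)), (np.int64(169), np.int64(124), np.int64(85)), (np.int64(207), np.int64(158), np.int64(108)), (np.int64(172), np.int64(147), np.int64(128))]
210 [(np.int64(195), np.int64(198), np.int64(186)), (np.int64(92), np.int64(75), np.int64(61)), (np.int64(76), np.int64(55), np.int64(28)), (np.int64(71), np.int64(55), np.int64(40)), (np.int64(60), np.int64(72), np.int64(107)), (np.int64(35), np.int64(90), np.int64(155)), (np.int64(40), np.int64(80), np.int64(141)), (np.int64(58), np.int64(69), np.int64(97)), (np.int64(77), np.int64(58), np.int64(34)), (np.in
[... 1894 characters left out ...]
, (np.int64(187), np.int64(107), np.int64(50)), (np.int64(196), np.int64(113), np.int64(55)), (np.int64(200), np.int64(113), np.int64(51)), (np.int64(193), np.int64(117), np.int64(65))]
230 [(np.int64(193), np.int64(113), np.int64(53)), (np.int64(172), np.int64(104), np.int64(54)), (np.int64(169), np.int64(139), np.int64(119)), (np.int64(192), np.int64(184), np.int64(176)), (np.int64(189), np.int64(179), np.int64(165)), (np.int64(177), np.int64(139), np.int64(115)), (np.int64(185), np.int64(110), np.int64(56)), (np.int64(189), np.int64(108), np.int64(50)), (np.int64(202), np.int64(118), np.int64(55)), (np.int64(202), np.int64(118), np.int64(56)), (np.int64(190), np.int64(129), np.int64(85))]
```

>>> carry_out([
  {"x": 0, "y": -0.005, "z": 0.0077, "ax": 0.2, "ay": 0, "az": 0, "hand": 0.5},
  {"x": 0, "y": 0, "z": 0, "ax": 0, "ay": 0, "az": 0, "hand": 0.5},
  {"x": 0, "y": 0, "z": 0, "ax": 0, "ay": 0, "az": 0, "hand": 0.5},
])

```text
time: 2.25
eef_pos: [581.8, 229.7, 134.9]
eef_rot: [0.008, 1.568, -0.005]
contact_force: [0.2, -0.4, 0.1]
gripper_width: 0.5
```

```bash
python3 -c "
from h import *
need([580,227.5,74],np.radians(-0.7))"
```

```text
t 2.25 pos [581.8 229.7 134.9] F [ 0.2 -0.4  0.1] w 0.5 
 shift [ 0.0609 -0.0024 -0.0019] turn [ 0.23  0.17 -0.11] q6 [ 0.36  0.53  1.69  0.    0.92 -1.21]
```

>>> carry_out([
  {"x": 0.02, "y": -0.002, "z": -0.002, "ax": 0.2, "ay": 0, "az": 0, "hand": 0.5},
  {"x": 0.02, "y": 0, "z": 0, "ax": 0, "ay": 0, "az": 0, "hand": 0.5},
  {"x": 0.01, "y": 0, "z": 0, "ax": 0, "ay": 0, "az": 0, "hand": 0.5},
  {"x": 0, "y": 0, "z": 0, "ax": 0, "ay": 0, "az": 0, "hand": 0.5},
  {"x": 0, "y": 0, "z": 0, "ax": 0, "ay": 0, "az": 0, "hand": 0.5},
])

```text
time: 2.67
eef_pos: [585.7, 229.9, 92.0]
eef_rot: [0.015, 1.554, -0.004]
contact_force: [-0.6, -0.4, 0.9]
gripper_width: 0.502
```

```bash
python3 -c "
from h import *
need([580,227.5,74],np.radians(-0.7))"
```

```text
t 2.67 pos [585.7 229.9  92. ] F [-0.6 -0.4  0.9] w 0.502 
 shift [ 0.0179 -0.0026 -0.006 ] turn [-0.01  0.93 -0.41] q6 [ 0.35  0.59  1.71  0.    0.83 -1.2 ]
```

>>> carry_out([
  {"x": 0.009, "y": -0.0025, "z": -0.006, "ax": 0, "ay": 0.9, "az": -0.4, "hand": 0.5},
  {"x": 0.005, "y": 0, "z": 0, "ax": 0, "ay": 0, "az": 0, "hand": 0.5},
  {"x": 0, "y": 0, "z": 0, "ax": 0, "ay": 0, "az": 0, "hand": 0.5},
  {"x": 0, "y": 0, "z": 0, "ax": 0, "ay": 0, "az": 0, "hand": 0.5},
])

```text
time: 3.0
eef_pos: [581.0, 227.9, 79.9]
eef_rot: [0.01, 1.568, -0.009]
contact_force: [-0.6, -0.2, 0.4]
gripper_width: 0.503
```

```bash
python3 -c "
from h import *
need([580,227.5,74],np.radians(-0.7))"
```

```text
t 3.0 pos [581.  227.9  79.9] F [-0.6 -0.2  0.4] w 0.503 
 shift [ 0.0059 -0.0004 -0.001 ] turn [-0.01  0.16 -0.05] q6 [ 0.35  0.6   1.71 -0.    0.82 -1.2 ]
```

>>> carry_out([
  {"x": 0.005, "y": 0, "z": -0.001, "ax": 0, "ay": 0.2, "az": 0, "hand": 0.5},
  {"x": 0, "y": 0, "z": 0, "ax": 0, "ay": 0, "az": 0, "hand": 0.3},
  {"x": 0, "y": 0, "z": 0, "ax": 0, "ay": 0, "az": 0, "hand": 0.2},
  {"x": 0, "y": 0, "z": 0, "ax": 0, "ay": 0, "az": 0, "hand": 0.16},
  {"x": 0, "y": 0, "z": 0, "ax": 0, "ay": 0, "az": 0, "hand": 0.14},
], force=10)

```text
time: 3.42
eef_pos: [580.4, 228.2, 75.0]
eef_rot: [0.011, 1.571, -0.009]
contact_force: [0.6, 0.3, 0.0]
gripper_width: 0.236
```

```bash
python3 -c "
from h import *
need([580,227.5,75],np.radians(-0.7))"
```

```text
t 3.42 pos [580.4 228.2  75. ] F [0.6 0.3 0. ] w 0.236 
 shift [ 0.     -0.0007 -0.0004] turn [-0.01 -0.01 -0.07] q6 [ 0.35  0.61  1.71  0.    0.82 -1.2 ]
```

>>> carry_out([
  {"x": 0, "y": 0, "z": 0, "ax": 0, "ay": 0, "az": 0, "hand": 0.1},
  {"x": 0, "y": 0, "z": 0, "ax": 0, "ay": 0, "az": 0, "hand": 0.05},
  {"x": 0, "y": 0, "z": 0, "ax": 0, "ay": 0, "az": 0, "hand": 0},
  {"x": 0, "y": 0, "z": 0, "ax": 0, "ay": 0, "az": 0, "hand": 0},
], force=10)

```text
time: 3.75
eef_pos: [580.5, 228.1, 75.1]
eef_rot: [0.011, 1.571, -0.009]
contact_force: [-0.2, -0.1, -1.5]
gripper_width: 0.109
```

>>> carry_out([
  {"x": 0, "y": 0, "z": 0, "ax": 0, "ay": 0, "az": 0, "hand": 0},
  {"x": 0, "y": 0, "z": 0, "ax": 0, "ay": 0, "az": 0, "hand": 0},
], force=35)

```text
time: 3.92
eef_pos: [580.5, 228.2, 75.1]
eef_rot: [0.011, 1.571, -0.009]
contact_force: [0.6, -0.3, -0.7]
gripper_width: 0.112
```

```bash
python3 -c "
from h import *
need([580,227.5,115],np.radians(-0.7))"
```

```text
t 3.92 pos [580.5 228.2  75.1] F [ 0.6 -0.3 -0.7] w 0.112 
 shift [-0.0399 -0.0006 -0.0005] turn [-0.02  0.01 -0.08] q6 [ 0.35  0.61  1.71  0.    0.82 -1.2 ]
```

>>> carry_out([
  {"x": -0.01, "y": 0, "z": 0, "ax": 0, "ay": 0, "az": 0, "hand": 0},
  {"x": -0.012, "y": 0, "z": 0, "ax": 0, "ay": 0, "az": 0, "hand": 0},
  {"x": -0.012, "y": 0, "z": 0, "ax": 0, "ay": 0, "az": 0, "hand": 0},
  {"x": 0, "y": 0, "z": 0, "ax": 0, "ay": 0, "az": 0, "hand": 0},
])

```text
time: 4.25
eef_pos: [579.4, 227.8, 111.3]
eef_rot: [0.01, 1.573, -0.009]
contact_force: [0.5, 0.7, -2.0]
gripper_width: 0.111
```

```bash
python3 -c "
from h import *
need([580,227.5,180],np.radians(-0.7))"
```

```text
t 4.25 pos [579.4 227.8 111.3] F [ 0.5  0.7 -2. ] w 0.111 
 shift [-0.0687 -0.0003  0.0004] turn [-0.01 -0.15 -0.02] q6 [ 0.35  0.56  1.7   0.    0.88 -1.2 ]
```

>>> carry_out([
  {"x": -0.03, "y": 0, "z": 0, "ax": 0, "ay": 0, "az": 0, "hand": 0},
  {"x": -0.03, "y": 0, "z": 0, "ax": 0, "ay": -0.1, "az": 0, "hand": 0},
  {"x": -0.025, "y": -0.02, "z": 0, "ax": 0, "ay": 0, "az": 0, "hand": 0},
  {"x": 0, "y": -0.035, "z": -0.003, "ax": 0, "ay": 0, "az": 0, "hand": 0},
  {"x": 0, "y": -0.038, "z": -0.003, "ax": 0, "ay": 0, "az": 0, "hand": 0},
  {"x": 0, "y": -0.038, "z": -0.003, "ax": 0, "ay": 0, "az": 0, "hand": 0},
  {"x": 0, "y": -0.038, "z": -0.003, "ax": 0, "ay": 0, "az": 0, "hand": 0},
  {"x": 0, "y": -0.038, "z": -0.003, "ax": 0, "ay": 0, "az": 0, "hand": 0},
])

```text
time: 4.92
eef_pos: [564.2, 21.3, 206.7]
eef_rot: [0.003, 1.56, 0.002]
contact_force: [-0.0, -0.7, -2.0]
gripper_width: 0.111
```

```bash
python3 -c "
from h import *
need([542.6,-223.5,200],np.radians(-18.5))"
```

```text
t 4.92 pos [564.2  21.3 206.7] F [-0.  -0.7 -2. ] w 0.111 
 shift [ 0.0057 -0.2448 -0.0215] turn [18.44  0.59 -0.28] q6 [ 0.01  0.35  1.79  0.    0.99 -1.56]
```

>>> carry_out([
  {"x": 0, "y": -0.038, "z": -0.003, "ax": 0, "ay": 0.5, "az": -0.2, "hand": 0},
  {"x": 0, "y": -0.038, "z": -0.003, "ax": 0, "ay": 0, "az": 0, "hand": 0},
  {"x": 0, "y": -0.038, "z": -0.003, "ax": 0, "ay": 0, "az": 0, "hand": 0},
  {"x": 0, "y": -0.035, "z": -0.003, "ax": 0, "ay": 0, "az": 0, "hand": 0},
  {"x": 0, "y": -0.025, "z": -0.003, "ax": 0, "ay": 0, "az": 0, "hand": 0},
  {"x": 0, "y": -0.01, "z": 0, "ax": 4, "ay": 0, "az": 0, "hand": 0},
  {"x": 0, "y": 0, "z": 0, "ax": 5, "ay": 0, "az": 0, "hand": 0},
  {"x": 0, "y": 0, "z": 0, "ax": 4, "ay": 0, "az": 0, "hand": 0},
])

```text
time: 5.58
eef_pos: [545.4, -180.7, 212.4]
eef_rot: [0.188, 1.553, -0.193]
contact_force: [-0.5, 0.5, -2.8]
gripper_width: 0.11
```

```bash
python3 -c "
from h import *
need([542.6,-223.5,200],np.radians(-18.5))"
```

```text
t 5.58 pos [ 545.4 -180.7  212.4] F [-0.5  0.5 -2.8] w 0.11 
 shift [ 0.0125 -0.0422  0.0075] turn [4.58 0.58 0.1 ] q6 [-0.34  0.36  1.76 -0.    1.01 -1.67]
```

>>> carry_out([
  {"x": 0.015, "y": -0.02, "z": 0.004, "ax": 2.3, "ay": 0.3, "az": 0, "hand": 0},
  {"x": 0.015, "y": -0.018, "z": 0.003, "ax": 1.9, "ay": 0.3, "az": 0, "hand": 0},
  {"x": 0.01, "y": 0, "z": 0, "ax": 0, "ay": 0, "az": 0, "hand": 0},
  {"x": 0, "y": 0, "z": 0, "ax": 0, "ay": 0, "az": 0, "hand": 0},
  {"x": 0, "y": 0, "z": 0, "ax": 0, "ay": 0, "az": 0, "hand": 0},
])

```text
time: 6.0
eef_pos: [542.8, -221.6, 174.5]
eef_rot: [0.253, 1.551, -0.257]
contact_force: [0.2, 0.7, -1.8]
gripper_width: 0.114
```

```bash
python3 - <<'E'
from h import *
need([542.6,-223.5,162.6],np.radians(-18.5))
s=snap("scene",3);t=snap("top",3)
cv2.imwrite("pics/s3.png",crop(s,180,160,270,240,7))
cv2.imwrite("pics/t3.png",crop(t,310,140,400,260,5))
E
```

```text
t 6.0 pos [ 542.8 -221.6  174.5] F [ 0.2  0.7 -1.8] w 0.114 
 shift [ 0.0119 -0.0019  0.0003] turn [-0.12  0.27  0.09] q6 [-0.41  0.42  1.76 -0.    0.96 -1.65]
```

View pics/s3.png

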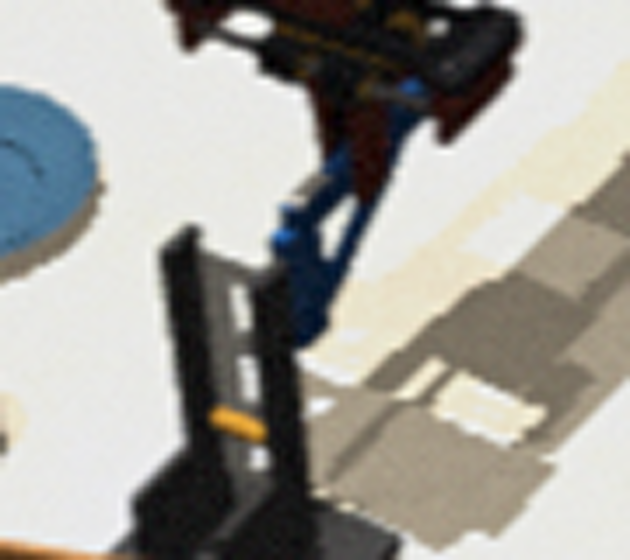

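View pics/t3.png

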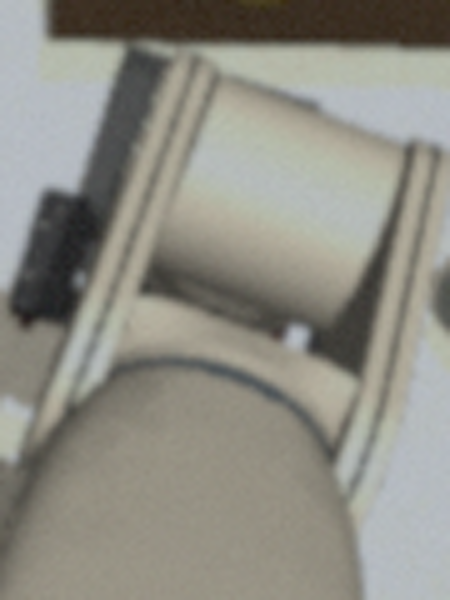

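```bash
python3 - <<'E'
from h import *
from workcell import get_obs
o=get_obs();s=load("scene",3);s0=load("scene",0)
Rt=R.from_rotvec(o["eef_rot"]).as_matrix();print(Rt.round(3))
X=Rt[:,2];print("yaw",np.degrees(np.arctan2(X[1],X[0])))
pad=o["eef_pos"]-Rt[:,0]*(17.4+12.5)+X*43
print("pad pred",pad.round(1),proj(s,pad).round(2))
L=[pad+X*a+Rt[:,1]*b for a in(-15,15) for b in(-5,5)];print(proj(s,L).round(1))
print(s["pixels"].min(2)[180:196,216:232])
a=np.radians(-18.5);X=np.array([np.cos(a),np.sin(a),0]);Y=np.array([-np.sin(a),np.cos(a),0])
F=np.array([639.3,-255.87,0])
for z in(166.5,116.5): print("slot centre pred",proj(s0,F+4*X+1.65*Y+[0,0,z+1.5]).round(2))
for y in (22.5,-22.5): print(proj(s0,F+4*X+y*Y+[0,0,197]).round(2),proj(s0,F+4*X+y*Y+[0,0,150]).round(2))
E
```

```text
[[ 0.004  0.319  0.948]
 [-0.003  0.948 -0.319]
 [-1.    -0.002  0.005]]
yaw -18.58394397182936
pad pred [ 583.7 -234.8  205. ] [[222.92 186.33]]
[[224.1 183.6]
 [226.4 184.4]
 [219.4 188.2]
 [221.7 189.1]]
[[228 229 229 226 228 227 226 231 210 133  30   7  12  22  21  12]
 [229 227 227 227 226 223 227 229 232 173  41  16  10  24  18  11]
 [228 227 226 226 228 227 227 230 232 176  55  19  23  19  26  18]
 [227 225 227 226 227 229 229 228 231 182  69  24  13  15  12   1]
 [228 228 229 228 227 228 230 225 199 144  49  22  13  18  24  11]
 [226 229 229 230 231 229 225 190 124  98  85  42   9   9  19   8]
 [222 225 228 226 231 229 191 129  97  82  43  20   6   9  23  10]
 [228 228 228 228 229 199 136  99  85  39  11  12   6  35  45   7]
 [226 229 229 230 211 188 178 137  52  15   3   7  48 133 133  34]
 [228 230 230 200 129 114 115  80  12   4   8  43 142 188 140  39]
 [229 228 231 200  90  32  28  19   9   9  47 145 211 199  98  18]
 [230 229 230 195  91  15   5   6   7  40 144 212 226 179  56  10]
 [229 229 232 182  70  14  19   0  20  92 197 231 202 108  16  25]
 [229 227 191  95  46  30  15   8  13  68 187 235 189  62   8  69]
 [225 207 144  37  27  19  19   9   6  47 179 215 142  26  36 134]
 [229 217 140  32  15  13  15   9   6  50 176 187  71  11  47 173]]
slot centre pred [[213.48 204.45]]
slot centre pred [[214.77 214.84]]
[[217.71 200.13]] [[218.86 210.16]]
[[206.97 196.02]] [[208.32 206.03]]
```

>>> carry_out([
  {"x": 0.007, "y": -0.002, "z": 0.006, "ax": -0.1, "ay": 0.3, "az": 0, "hand": 0},
  {"x": 0.004, "y": 0, "z": 0.006, "ax": 0, "ay": 0, "az": 0, "hand": 0},
  {"x": 0, "y": 0, "z": 0.003, "ax": 0, "ay": 0, "az": 0, "hand": 0},
  {"x": 0, "y": 0, "z": 0, "ax": 0, "ay": 0, "az": 0, "hand": 0},
  {"x": 0, "y": 0, "z": 0, "ax": 0, "ay": 0, "az": 0, "hand": 0},
])

```text
time: 6.52
eef_pos: [560.1, -226.8, 165.1]
eef_rot: [0.248, 1.554, -0.251]
contact_force: [0.3, 0.5, -2.0]
gripper_width: 0.11
```

```bash
cat >> h.py <<'E'
SX=np.array([np.cos(np.radians(-18.5)),np.sin(np.radians(-18.5)),0]);SY=np.array([-SX[1],SX[0],0])
SF=np.array([639.3,-255.87,149.])
def st(hx=0,hy=0,hz=22.5,yaw=-18.5):
    """state of the estimated heel in top_slot frame; need to reach heel (hx,hy,hz)"""
    from workcell import get_obs
    o=get_obs();Rt=R.from_rotvec(o["eef_rot"]).as_matrix()
    heel=o["eef_pos"]-Rt[:,0]*8.9+Rt[:,2]*62
    d=heel-SF;f=o["contact_force"]
    print("heel est x,y,z:",(d@SX).round(2),(d@SY).round(2),d[2].round(2),"F x,y,z:",(f@SX).round(1),(f@SY).round(1),f[2].round(1),"tq",o["wrist_torque"].round(2))
    tgt=SF+SX*(hx-62)+SY*hy+[0,0,hz-8.9]
    need(tgt,np.radians(yaw))
E
python3 -c "
from h import *
st(-20)"
```

```text
heel est x,y,z: -22.35 2.73 25.14 F x,y,z: 0.1 0.5 -2.0 tq [ 0.06  0.01 -0.02]
t 6.52 pos [ 560.1 -226.8  165.1] F [ 0.3  0.5 -2. ] w 0.11 
 shift [ 0.0025 -0.0025  0.0023] turn [0.25 0.18 0.09] q6 [-0.4   0.46  1.72 -0.    0.96 -1.66]
```

>>> carry_out([
  {"x": 0.0025, "y": -0.0025, "z": 0.001, "ax": 0.25, "ay": 0.2, "az": 0.1, "hand": 0},
  {"x": 0, "y": 0, "z": 0, "ax": 0, "ay": 0, "az": 0, "hand": 0},
  {"x": 0, "y": 0, "z": 0, "ax": 0, "ay": 0, "az": 0, "hand": 0},
])

```text
time: 6.77
eef_pos: [560.5, -229.5, 162.5]
eef_rot: [0.254, 1.557, -0.253]
contact_force: [0.3, -0.7, -2.4]
gripper_width: 0.108
```

```bash
python3 -c "
from h import *
st(-20)
s=snap('scene',4);cv2.imwrite('pics/s4.png',crop(s,190,170,250,235,9))"
```

```text
heel est x,y,z: -21.07 0.05 22.33 F x,y,z: 0.5 -0.5 -2.4 tq [-0.04 -0.03 -0.05]
t 6.77 pos [ 560.5 -229.5  162.5] F [ 0.3 -0.7 -2.4] w 0.108 
 shift [-0.0001 -0.      0.0011] turn [ 0.01 -0.04 -0.02] q6 [-0.41  0.47  1.72  0.    0.96 -1.66]
```

View pics/s4.png

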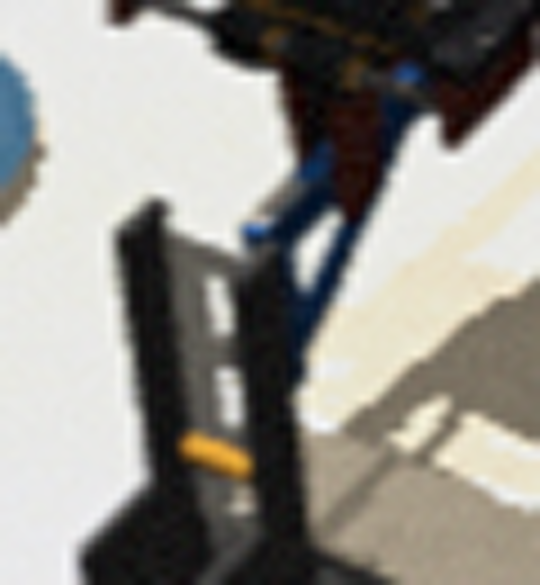

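The bracket is in front of the strip, with its tip at about (218,195), and lined up. I'll feel my way forward in small steps.

>>> carry_out([
  {"x": 0, "y": 0, "z": 0.002, "ax": 0, "ay": 0, "az": 0, "hand": 0},
  {"x": 0, "y": 0, "z": 0.002, "ax": 0, "ay": 0, "az": 0, "hand": 0},
  {"x": 0, "y": 0, "z": 0, "ax": 0, "ay": 0, "az": 0, "hand": 0},
])

```text
time: 7.07
eef_pos: [564.3, -230.9, 162.6]
eef_rot: [0.254, 1.557, -0.253]
contact_force: [-0.9, -1.8, -2.7]
gripper_width: 0.109
```

```bash
python3 -c "
from h import *
st(-14)"
```

```text
heel est x,y,z: -17.02 -0.15 22.44 F x,y,z: -0.3 -2.0 -2.7 tq [ 0.01  0.03 -0.01]
t 7.07 pos [ 564.3 -230.9  162.6] F [-0.9 -1.8 -2.7] w 0.109 
 shift [-0.      0.0001  0.003 ] turn [-0.01 -0.05 -0.02] q6 [-0.41  0.47  1.71  0.    0.96 -1.66]
```

>>> carry_out([
  {"x": 0, "y": 0, "z": 0.0015, "ax": 0, "ay": 0, "az": 0, "hand": 0},
  {"x": 0, "y": 0, "z": 0.001, "ax": 0, "ay": 0, "az": 0, "hand": 0},
  {"x": 0, "y": 0, "z": 0, "ax": 0, "ay": 0, "az": 0, "hand": 0},
])

```text
time: 7.32
eef_pos: [566.9, -231.8, 162.7]
eef_rot: [0.254, 1.557, -0.253]
contact_force: [-0.7, 0.2, -2.1]
gripper_width: 0.109
```

```bash
python3 -c "
from h import *
st(-11)"
```

```text
heel est x,y,z: -14.27 -0.2 22.53 F x,y,z: -0.7 0.0 -2.1 tq [ 0.04  0.1  -0.04]
t 7.32 pos [ 566.9 -231.8  162.7] F [-0.7  0.2 -2.1] w 0.109 
 shift [0.0001 0.0002 0.0033] turn [-0.01 -0.05 -0.02] q6 [-0.41  0.48  1.7   0.    0.96 -1.66]
```

>>> carry_out([
  {"x": 0, "y": 0, "z": 0.001, "ax": 0, "ay": 0, "az": 0, "hand": 0},
  {"x": 0, "y": 0, "z": 0.001, "ax": 0, "ay": 0, "az": 0, "hand": 0},
])

```text
time: 7.48
eef_pos: [567.7, -232.1, 162.5]
eef_rot: [0.254, 1.56, -0.253]
contact_force: [-4.9, 1.2, 0.9]
gripper_width: 0.111
```

```bash
python3 -c "
from h import *
st(-11)"
```

```text
heel est x,y,z: -13.45 -0.18 22.17 F x,y,z: -5.0 -0.4 0.9 tq [ 0.21  0.71 -0.07]
t 7.48 pos [ 567.7 -232.1  162.5] F [-4.9  1.2  0.9] w 0.111 
 shift [-0.0001  0.0002  0.0025] turn [-0.01 -0.22 -0.02] q6 [-0.41  0.48  1.7   0.    0.97 -1.66]
```

Contact at about 5 N with an upward push, so the teeth are meeting the lower slot edge. I'll back off a little and try 2.5 mm higher.

>>> carry_out([
  {"x": 0, "y": 0, "z": -0.003, "ax": 0, "ay": -0.2, "az": 0, "hand": 0},
  {"x": -0.0025, "y": 0, "z": 0, "ax": 0, "ay": 0, "az": 0, "hand": 0},
  {"x": 0, "y": 0, "z": 0, "ax": 0, "ay": 0, "az": 0, "hand": 0},
])

```text
time: 7.73
eef_pos: [565.1, -231.2, 165.2]
eef_rot: [0.254, 1.555, -0.253]
contact_force: [0.8, 0.3, -2.1]
gripper_width: 0.111
```

```bash
python3 -c "
from h import *
st(-13,0,25)"
```

```text
heel est x,y,z: -16.18 -0.12 25.14 F x,y,z: 0.7 0.5 -2.1 tq [ 0.03 -0.03 -0.03]
t 7.73 pos [ 565.1 -231.2  165.2] F [ 0.8  0.3 -2.1] w 0.111 
 shift [0.0001 0.0001 0.0032] turn [-0.01  0.07 -0.02] q6 [-0.41  0.47  1.71  0.    0.96 -1.66]
```

>>> carry_out([
  {"x": 0, "y": 0, "z": 0.0015, "ax": 0, "ay": 0, "az": 0, "hand": 0},
  {"x": 0, "y": 0, "z": 0.001, "ax": 0, "ay": 0, "az": 0, "hand": 0},
  {"x": 0, "y": 0, "z": 0.001, "ax": 0, "ay": 0, "az": 0, "hand": 0},
])

```text
time: 7.98
eef_pos: [569.1, -232.5, 165.7]
eef_rot: [0.253, 1.553, -0.254]
contact_force: [0.5, -0.9, -2.7]
gripper_width: 0.109
```

```bash
python3 -c "
from h import *
st(-11,0,25)"
```

```text
heel est x,y,z: -12.01 -0.14 25.74 F x,y,z: 0.8 -0.7 -2.7 tq [ 0.   -0.04 -0.04]
t 7.98 pos [ 569.1 -232.5  165.7] F [ 0.5 -0.9 -2.7] w 0.109 
 shift [0.0006 0.0001 0.001 ] turn [-0.01  0.16 -0.02] q6 [-0.41  0.47  1.7   0.    0.97 -1.66]
```

>>> carry_out([
  {"x": 0.0005, "y": 0, "z": 0.001, "ax": 0, "ay": 0.15, "az": 0, "hand": 0},
  {"x": 0, "y": 0, "z": 0.001, "ax": 0, "ay": 0, "az": 0, "hand": 0},
])

```text
time: 8.15
eef_pos: [571.5, -233.3, 165.2]
eef_rot: [0.254, 1.555, -0.253]
contact_force: [-0.2, -0.2, -2.5]
gripper_width: 0.112
```

```bash
python3 -c "
from h import *
st(-7,0,25)"
```

```text
heel est x,y,z: -9.47 -0.15 25.17 F x,y,z: -0.1 -0.2 -2.5 tq [ 0.04  0.05 -0.01]
t 8.15 pos [ 571.5 -233.3  165.2] F [-0.2 -0.2 -2.5] w 0.112 
 shift [0.0001 0.0001 0.0025] turn [-0.01  0.03 -0.02] q6 [-0.41  0.48  1.69  0.    0.97 -1.66]
```

>>> carry_out([
  {"x": 0, "y": 0, "z": 0.001, "ax": 0, "ay": 0, "az": 0, "hand": 0},
  {"x": 0, "y": 0, "z": 0.001, "ax": 0, "ay": 0, "az": 0, "hand": 0},
  {"x": 0, "y": 0, "z": 0.001, "ax": 0, "ay": 0, "az": 0, "hand": 0},
])

```text
time: 8.4
eef_pos: [574.8, -234.4, 165.0]
eef_rot: [0.254, 1.555, -0.253]
contact_force: [-0.6, 0.2, -2.4]
gripper_width: 0.109
```

```bash
python3 -c "
from h import *
st(-4,0,25)"
```

```text
heel est x,y,z: -5.95 -0.12 24.92 F x,y,z: -0.6 -0.0 -2.4 tq [-0.01 -0.02 -0.  ]
t 8.4 pos [ 574.8 -234.4  165. ] F [-0.6  0.2 -2.4] w 0.109 
 shift [-0.0001  0.0001  0.0019] turn [-0.01  0.02 -0.02] q6 [-0.41  0.48  1.68  0.    0.98 -1.65]
```

Teeth are well into the slots with no force. Carrying on gently to the face.

>>> carry_out([
  {"x": 0, "y": 0, "z": 0.001, "ax": 0, "ay": 0, "az": 0, "hand": 0},
  {"x": 0, "y": 0, "z": 0.001, "ax": 0, "ay": 0, "az": 0, "hand": 0},
  {"x": 0, "y": 0, "z": 0.001, "ax": 0, "ay": 0, "az": 0, "hand": 0},
])

```text
time: 8.65
eef_pos: [578.0, -235.5, 164.9]
eef_rot: [0.254, 1.556, -0.253]
contact_force: [0.3, 0.1, -2.0]
gripper_width: 0.111
```

```bash
python3 -c "
from h import *
st(0,0,25)"
```

```text
heel est x,y,z: -2.61 -0.14 24.81 F x,y,z: 0.3 0.2 -2.0 tq [0.02 0.01 0.  ]
t 8.65 pos [ 578.  -235.5  164.9] F [ 0.3  0.1 -2. ] w 0.111 
 shift [-0.0002  0.0001  0.0026] turn [-0.    0.02 -0.02] q6 [-0.41  0.49  1.67  0.    0.98 -1.65]
```

>>> carry_out([
  {"x": 0, "y": 0, "z": 0.001, "ax": 0, "ay": 0, "az": 0, "hand": 0},
  {"x": 0, "y": 0, "z": 0.001, "ax": 0, "ay": 0, "az": 0, "hand": 0},
])

```text
time: 8.82
eef_pos: [578.1, -235.5, 164.7]
eef_rot: [0.255, 1.56, -0.253]
contact_force: [-6.2, 1.8, 1.1]
gripper_width: 0.113
```

```bash
python3 -c "
from h import *
st(0,0,25)"
```

```text
heel est x,y,z: -2.44 -0.09 24.3 F x,y,z: -6.5 -0.2 1.1 tq [ 0.22  0.66 -0.05]
t 8.82 pos [ 578.1 -235.5  164.7] F [-6.2  1.8  1.1] w 0.113 
 shift [-0.0004  0.0001  0.0025] turn [-0.01 -0.25 -0.03] q6 [-0.41  0.49  1.67  0.    0.98 -1.65]
```

Rear edge is on the face: the 11 mm of extra travel matches the hook depth, at 6.5 N. I ease off slightly and lower until the tooth meets the catch.

>>> carry_out([
  {"x": 0.001, "y": 0, "z": -0.001, "ax": 0, "ay": -0.2, "az": 0, "hand": 0},
  {"x": 0.001, "y": 0, "z": 0, "ax": 0, "ay": 0, "az": 0, "hand": 0},
  {"x": 0, "y": 0, "z": 0, "ax": 0, "ay": 0, "az": 0, "hand": 0},
])

```text
time: 9.07
eef_pos: [577.4, -235.2, 162.5]
eef_rot: [0.254, 1.556, -0.253]
contact_force: [-0.4, -0.2, -2.5]
gripper_width: 0.108
```

```bash
python3 -c "
from h import *
st(-2.8,0,20)"
```

```text
heel est x,y,z: -3.25 -0.1 22.44 F x,y,z: -0.3 -0.3 -2.5 tq [0.01 0.01 0.01]
t 9.07 pos [ 577.4 -235.2  162.5] F [-0.4 -0.2 -2.5] w 0.108 
 shift [0.0024 0.0001 0.0004] turn [-0.01  0.01 -0.02] q6 [-0.41  0.49  1.68  0.    0.97 -1.65]
```

>>> carry_out([
  {"x": 0.001, "y": 0, "z": 0.0003, "ax": 0, "ay": 0, "az": 0, "hand": 0},
  {"x": 0.001, "y": 0, "z": 0, "ax": 0, "ay": 0, "az": 0, "hand": 0},
])

```text
time: 9.23
eef_pos: [578.1, -235.5, 160.6]
eef_rot: [0.254, 1.555, -0.253]
contact_force: [-1.3, 0.6, -1.5]
gripper_width: 0.111
```

```bash
python3 -c "
from h import *
st(-2.8,0,18)"
```

```text
heel est x,y,z: -2.53 -0.12 20.56 F x,y,z: -1.4 0.2 -1.5 tq [-0.02  0.16  0.  ]
t 9.23 pos [ 578.1 -235.5  160.6] F [-1.3  0.6 -1.5] w 0.111 
 shift [ 0.0025  0.0001 -0.0003] turn [-0.01  0.07 -0.02] q6 [-0.41  0.49  1.68  0.    0.97 -1.65]
```

>>> carry_out([
  {"x": 0.001, "y": 0, "z": -0.0003, "ax": 0, "ay": 0, "az": 0, "hand": 0},
  {"x": 0.001, "y": 0, "z": 0, "ax": 0, "ay": 0, "az": 0, "hand": 0},
])

```text
time: 9.4
eef_pos: [577.8, -235.4, 159.4]
eef_rot: [0.254, 1.555, -0.253]
contact_force: [-6.9, 2.6, 9.7]
gripper_width: 0.112
```

```bash
python3 -c "
from h import *
st(-2.8,0,18)"
```

```text
heel est x,y,z: -2.79 -0.15 19.38 F x,y,z: -7.3 0.3 9.7 tq [0.24 0.64 0.03]
t 9.4 pos [ 577.8 -235.4  159.4] F [-6.9  2.6  9.7] w 0.112 
 shift [ 0.0013  0.0001 -0.    ] turn [-0.01  0.07 -0.02] q6 [-0.41  0.5   1.68  0.    0.97 -1.65]
```

The catch was met at an estimated height of 19.4 mm, about 12 N upward. That puts home at about 4.4 mm on the same scale. I ease the load off and let go there.

>>> carry_out([
  {"x": -0.0008, "y": 0, "z": 0, "ax": 0, "ay": 0, "az": 0, "hand": 0},
  {"x": 0, "y": 0, "z": 0, "ax": 0, "ay": 0, "az": 0, "hand": 0},
], force=20)

```text
time: 9.57
eef_pos: [577.9, -235.5, 160.4]
eef_rot: [0.254, 1.554, -0.253]
contact_force: [-1.0, 0.5, -3.0]
gripper_width: 0.111
```

```bash
python3 -c "
from h import *
st(-2.8,0,18)"
```

```text
heel est x,y,z: -2.75 -0.14 20.44 F x,y,z: -1.1 0.2 -3.0 tq [ 0.04  0.01 -0.06]
t 9.57 pos [ 577.9 -235.5  160.4] F [-1.   0.5 -3. ] w 0.111 
 shift [ 0.0023  0.0001 -0.0001] turn [-0.01  0.09 -0.02] q6 [-0.41  0.49  1.68  0.    0.97 -1.65]
```

>>> carry_out([
  {"x": 0.0006, "y": 0, "z": 0, "ax": 0, "ay": 0, "az": 0, "hand": 0},
  {"x": 0, "y": 0, "z": 0, "ax": 0, "ay": 0, "az": 0, "hand": 0.2},
  {"x": 0, "y": 0, "z": 0, "ax": 0, "ay": 0, "az": 0, "hand": 0.3},
  {"x": 0, "y": 0, "z": 0, "ax": 0, "ay": 0, "az": 0, "hand": 0.4},
  {"x": 0, "y": 0, "z": 0, "ax": 0, "ay": 0, "az": 0, "hand": 0.4},
])

```text
time: 9.98
eef_pos: [579.1, -235.9, 160.4]
eef_rot: [0.253, 1.551, -0.254]
contact_force: [0.2, 0.3, -0.2]
gripper_width: 0.376
```

```bash
python3 -c "
from h import *
st(-2.8,0,18)
s=snap('scene',5);cv2.imwrite('pics/s5.png',crop(s,190,170,250,235,9))"
```

```text
heel est x,y,z: -1.47 -0.23 20.6 F x,y,z: 0.1 0.3 -0.2 tq [ 0.03  0.06 -0.02]
t 9.98 pos [ 579.1 -235.9  160.4] F [ 0.2  0.3 -0.2] w 0.376 
 shift [ 0.0023  0.0002 -0.0014] turn [-0.01  0.26 -0.01] q6 [-0.41  0.49  1.68  0.    0.97 -1.65]
```

View pics/s5.png

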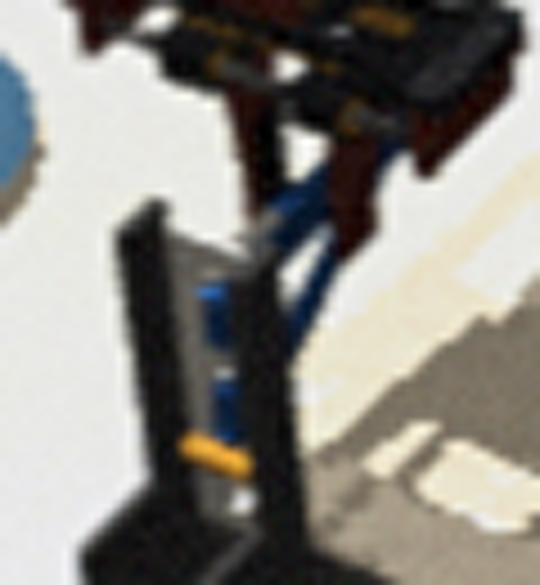

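Both blue hooks show through the slots at about (213,205) and (215,215), with the lower tooth sitting on the brass roller at about (214,220). The bracket stays put after release. Next: up, close the fingers, and move over the press pad.

>>> carry_out([
  {"x": -0.015, "y": 0, "z": 0, "ax": 0, "ay": 0.2, "az": 0, "hand": 0.4},
  {"x": -0.025, "y": 0, "z": 0, "ax": 0, "ay": 0, "az": 0, "hand": 0.4},
  {"x": -0.025, "y": 0, "z": 0, "ax": 0, "ay": 0, "az": 0, "hand": 0.3},
  {"x": 0, "y": 0, "z": 0, "ax": 0, "ay": 0, "az": 0, "hand": 0},
  {"x": 0, "y": 0, "z": 0.018, "ax": 0, "ay": 0, "az": 0, "hand": 0},
  {"x": 0, "y": 0, "z": 0.018, "ax": 0, "ay": 0, "az": 0, "hand": 0},
  {"x": 0, "y": 0, "z": 0, "ax": 0, "ay": 0, "az": 0, "hand": 0},
  {"x": 0, "y": 0, "z": 0, "ax": 0, "ay": 0, "az": 0, "hand": 0},
], force=10)

```text
time: 10.7
eef_pos: [613.3, -247.4, 226.6]
eef_rot: [0.254, 1.556, -0.253]
contact_force: [0.4, -0.1, 0.4]
gripper_width: 0.008
```

```bash
cat >> h.py <<'E'
def press(z,off=-19-2.5):
    from workcell import get_obs
    f=get_obs()["contact_force"];print("F x,y,z",(f@SX).round(1),(f@SY).round(1),f[2].round(1))
    t=SF+SX*off;t[2]=z;need(t,np.radians(-18.5))
E
python3 -c "
from h import *
press(200)"
```

```text
F x,y,z 0.4 0.0 0.4
t 10.7 pos [ 613.3 -247.4  226.6] F [ 0.4 -0.1  0.4] w 0.008 
 shift [0.0266 0.0002 0.0059] turn [-0.01 -0.02 -0.01] q6 [-0.4   0.47  1.54  0.    1.13 -1.65]
```

>>> carry_out([
  {"x": 0.012, "y": 0, "z": 0.005, "ax": 0, "ay": 0, "az": 0, "hand": 0},
  {"x": 0.012, "y": 0, "z": 0, "ax": 0, "ay": 0, "az": 0, "hand": 0},
  {"x": 0, "y": 0, "z": 0, "ax": 0, "ay": 0, "az": 0, "hand": 0},
  {"x": 0, "y": 0, "z": 0, "ax": 0, "ay": 0, "az": 0, "hand": 0},
])

```text
time: 11.03
eef_pos: [615.4, -247.9, 197.5]
eef_rot: [0.255, 1.561, -0.253]
contact_force: [0.5, 0.1, -0.3]
gripper_width: 0.005
```

```bash
python3 -c "
from h import *
press(190)
s=snap('scene',6);cv2.imwrite('pics/s6.png',crop(s,190,150,250,235,7))"
```

```text
F x,y,z 0.4 0.3 -0.3
t 11.03 pos [ 615.4 -247.9  197.5] F [ 0.5  0.1 -0.3] w 0.005 
 shift [0.0074 0.0001 0.0037] turn [-0.01 -0.29 -0.03] q6 [-0.4   0.51  1.55  0.    1.08 -1.65]
```

View pics/s6.png

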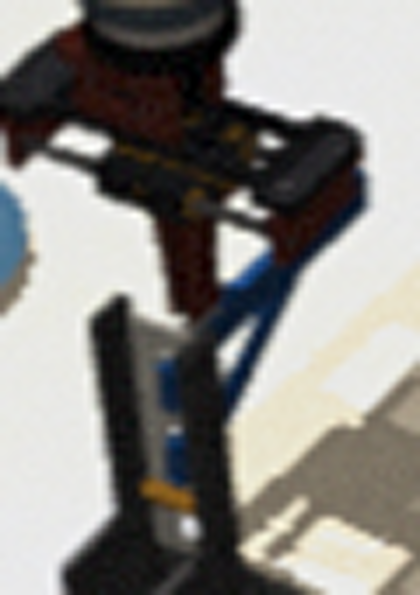

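>>> carry_out([
  {"x": 0.002, "y": 0, "z": 0.0035, "ax": 0, "ay": -0.3, "az": 0, "hand": 0},
  {"x": 0.002, "y": 0, "z": 0, "ax": 0, "ay": 0, "az": 0, "hand": 0},
  {"x": 0, "y": 0, "z": 0, "ax": 0, "ay": 0, "az": 0, "hand": 0},
])

```text
time: 11.33
eef_pos: [618.0, -248.8, 192.5]
eef_rot: [0.254, 1.557, -0.253]
contact_force: [-0.1, -0.6, -0.6]
gripper_width: 0.007
```

```bash
python3 -c "
from h import *
press(187)"
```

```text
F x,y,z 0.1 -0.6 -0.6
t 11.33 pos [ 618.  -248.8  192.5] F [-0.1 -0.6 -0.6] w 0.007 
 shift [0.0055 0.     0.001 ] turn [-0.02 -0.06 -0.04] q6 [-0.4   0.52  1.55  0.    1.07 -1.65]
```

>>> carry_out([
  {"x": 0.0015, "y": 0, "z": 0.0005, "ax": 0, "ay": 0, "az": 0, "hand": 0},
  {"x": 0.001, "y": 0, "z": 0, "ax": 0, "ay": 0, "az": 0, "hand": 0},
  {"x": 0.001, "y": 0, "z": 0, "ax": 0, "ay": 0, "az": 0, "hand": 0},
])

```text
time: 11.58
eef_pos: [618.9, -249.2, 189.7]
eef_rot: [0.254, 1.555, -0.253]
contact_force: [-1.2, 0.3, 4.0]
gripper_width: 0.005
```

```bash
python3 -c "
from h import *
press(187)"
```

```text
F x,y,z -1.2 -0.1 4.0
t 11.58 pos [ 618.9 -249.2  189.7] F [-1.2  0.3  4. ] w 0.005 
 shift [ 0.0027  0.0001 -0.0001] turn [-0.02  0.03 -0.03] q6 [-0.4   0.52  1.55  0.    1.07 -1.65]
```

Contact with the pad at z≈189.7, against 189.4 predicted. Now I press in 1 mm steps.

>>> carry_out([
  {"x": 0.001, "y": 0, "z": 0, "ax": 0, "ay": 0, "az": 0, "hand": 0},
  {"x": 0.001, "y": 0, "z": 0, "ax": 0, "ay": 0, "az": 0, "hand": 0},
])

```text
time: 11.75
eef_pos: [619.1, -249.3, 189.2]
eef_rot: [0.254, 1.554, -0.253]
contact_force: [-3.4, 1.5, 8.3]
gripper_width: 0.007
```

```bash
python3 -c "
from h import *
press(175)"
```

```text
F x,y,z -3.7 0.3 8.3
t 11.75 pos [ 619.1 -249.3  189.2] F [-3.4  1.5  8.3] w 0.007 
 shift [ 0.0142  0.0001 -0.0003] turn [-0.02  0.08 -0.02] q6 [-0.4   0.52  1.56  0.    1.07 -1.65]
```

>>> carry_out([
  {"x": 0.0013, "y": 0, "z": 0, "ax": 0, "ay": 0, "az": 0, "hand": 0},
  {"x": 0.0013, "y": 0, "z": 0, "ax": 0, "ay": 0, "az": 0, "hand": 0},
])

```text
time: 11.92
eef_pos: [619.2, -249.4, 189.1]
eef_rot: [0.253, 1.554, -0.254]
contact_force: [-3.6, 1.0, 9.2]
gripper_width: 0.007
```

```bash
python3 -c "
from h import *
press(175)"
```

```text
F x,y,z -3.7 -0.1 9.2
t 11.92 pos [ 619.2 -249.4  189.1] F [-3.6  1.   9.2] w 0.007 
 shift [ 0.0141  0.0002 -0.0004] turn [-0.01  0.12 -0.01] q6 [-0.4   0.52  1.56  0.    1.06 -1.65]
```

>>> carry_out([
  {"x": 0.0018, "y": 0, "z": 0, "ax": 0, "ay": 0, "az": 0, "hand": 0},
  {"x": 0.0018, "y": 0, "z": 0, "ax": 0, "ay": 0, "az": 0, "hand": 0},
])

```text
time: 12.08
eef_pos: [619.4, -249.5, 188.8]
eef_rot: [0.253, 1.552, -0.254]
contact_force: [-5.1, 0.9, 9.8]
gripper_width: 0.006
```

```bash
python3 -c "
from h import *
press(175)"
```

```text
F x,y,z -5.1 -0.8 9.8
t 12.08 pos [ 619.4 -249.5  188.8] F [-5.1  0.9  9.8] w 0.006 
 shift [ 0.0138  0.0003 -0.0006] turn [-0.01  0.21  0.  ] q6 [-0.4   0.52  1.56  0.    1.06 -1.65]
```

>>> carry_out([
  {"x": 0.0023, "y": 0, "z": -0.0005, "ax": 0, "ay": 0.2, "az": 0, "hand": 0},
  {"x": 0.0023, "y": 0, "z": -0.0002, "ax": 0, "ay": 0.1, "az": 0, "hand": 0},
])

```text
time: 12.25
eef_pos: [619.8, -249.8, 188.0]
eef_rot: [0.253, 1.553, -0.254]
contact_force: [-1.2, 0.2, 7.6]
gripper_width: 0.007
```

```bash
python3 -c "
from h import *
press(175)"
```

```text
F x,y,z -1.2 -0.2 7.6
t 12.25 pos [ 619.8 -249.8  188. ] F [-1.2  0.2  7.6] w 0.007 
 shift [ 0.013   0.0005 -0.0011] turn [-0.01  0.14  0.03] q6 [-0.4   0.52  1.55 -0.    1.06 -1.65]
```

Moving down slowly at around 8–10 N. Continuing.

>>> carry_out([
  {"x": 0.0023, "y": 0.0003, "z": -0.0006, "ax": 0, "ay": 0.15, "az": 0, "hand": 0},
  {"x": 0.0023, "y": 0, "z": -0.0003, "ax": 0, "ay": 0.05, "az": 0, "hand": 0},
])

```text
time: 12.42
eef_pos: [620.0, -249.7, 186.3]
eef_rot: [0.253, 1.554, -0.254]
contact_force: [-2.3, 1.0, 5.6]
gripper_width: -0.001
```

```bash
python3 -c "
from h import *
press(175)"
```

```text
F x,y,z -2.5 0.2 5.6
t 12.42 pos [ 620.  -249.7  186.3] F [-2.3  1.   5.6] w -0.001 
 shift [ 0.0113  0.0003 -0.0012] turn [-0.01  0.13  0.05] q6 [-0.4   0.52  1.56 -0.    1.06 -1.65]
```

>>> carry_out([
  {"x": 0.002, "y": 0.0002, "z": -0.0008, "ax": 0, "ay": 0.1, "az": 0, "hand": 0},
  {"x": 0.002, "y": 0, "z": -0.0003, "ax": 0, "ay": 0, "az": 0, "hand": 0},
])

```text
time: 12.58
eef_pos: [619.9, -249.7, 184.4]
eef_rot: [0.252, 1.552, -0.255]
contact_force: [-0.8, 1.1, 3.4]
gripper_width: 0.005
```

```bash
python3 -c "
from h import *
press(175)"
```

```text
F x,y,z -1.1 0.8 3.4
t 12.58 pos [ 619.9 -249.7  184.4] F [-0.8  1.1  3.4] w 0.005 
 shift [ 0.0094  0.0003 -0.0012] turn [-0.01  0.22  0.07] q6 [-0.4   0.53  1.56 -0.    1.05 -1.65]
```

>>> carry_out([
  {"x": 0.002, "y": 0.0002, "z": -0.0008, "ax": 0, "ay": 0.2, "az": 0, "hand": 0},
  {"x": 0.002, "y": 0, "z": 0, "ax": 0, "ay": 0, "az": 0, "hand": 0},
  {"x": 0.002, "y": 0, "z": 0, "ax": 0, "ay": 0, "az": 0, "hand": 0},
])

```text
time: 12.83
eef_pos: [620.0, -249.5, 179.1]
eef_rot: [0.252, 1.554, -0.255]
contact_force: [0.7, 0.4, 0.7]
gripper_width: 0.001
```

```bash
python3 -c "
from h import *
press(175)"
```

```text
F x,y,z 0.6 0.6 0.7
t 12.83 pos [ 620.  -249.5  179.1] F [0.7 0.4 0.7] w 0.001 
 shift [ 0.0041  0.0001 -0.0012] turn [-0.01  0.15  0.08] q6 [-0.4   0.53  1.56 -0.    1.05 -1.65]
```

>>> carry_out([
  {"x": 0.0015, "y": 0, "z": -0.0008, "ax": 0, "ay": 0.1, "az": 0, "hand": 0},
  {"x": 0.0012, "y": 0, "z": 0, "ax": 0, "ay": 0, "az": 0, "hand": 0},
])

```text
time: 13.0
eef_pos: [618.7, -249.0, 175.2]
eef_rot: [0.253, 1.557, -0.255]
contact_force: [-2.4, 0.8, 14.6]
gripper_width: 0.005
```

```bash
python3 -c "
from h import *
press(173)"
```

```text
F x,y,z -2.5 0.0 14.6
t 13.0 pos [ 618.7 -249.   175.2] F [-2.4  0.8 14.6] w 0.005 
 shift [0.0022 0.0001 0.0002] turn [-0.01 -0.04  0.07] q6 [-0.4   0.54  1.56 -0.    1.04 -1.65]
```

Hard stop at z=175.2 with 14.6 N, after 14.5 mm of travel against about 15 expected. One more gentle check, then I lift off.

>>> carry_out([
  {"x": 0.0008, "y": 0, "z": 0, "ax": 0, "ay": 0, "az": 0, "hand": 0},
  {"x": 0.0008, "y": 0, "z": 0, "ax": 0, "ay": 0, "az": 0, "hand": 0},
])

```text
time: 13.17
eef_pos: [618.7, -249.1, 175.1]
eef_rot: [0.253, 1.557, -0.254]
contact_force: [-3.7, 0.9, 10.2]
gripper_width: 0.008
```

>>> carry_out([
  {"x": -0.005, "y": 0, "z": 0, "ax": 0, "ay": 0, "az": 0, "hand": 0},
  {"x": -0.02, "y": 0, "z": 0, "ax": 0, "ay": 0, "az": 0, "hand": 0},
  {"x": -0.03, "y": 0, "z": 0, "ax": 0, "ay": 0, "az": 0, "hand": 0},
  {"x": -0.03, "y": 0, "z": 0, "ax": 0, "ay": 0, "az": 0, "hand": 0},
  {"x": 0, "y": 0, "z": -0.035, "ax": 0, "ay": 0, "az": 0, "hand": 0},
  {"x": 0, "y": 0, "z": -0.035, "ax": 0, "ay": 0, "az": 0, "hand": 0},
  {"x": 0, "y": 0, "z": -0.035, "ax": 0, "ay": 0, "az": 0, "hand": 0},
  {"x": 0, "y": 0, "z": -0.035, "ax": 0, "ay": 0, "az": 0, "hand": 0},
])

```text
time: 13.83
eef_pos: [487.1, -204.9, 262.4]
eef_rot: [0.252, 1.555, -0.254]
contact_force: [-0.3, -0.4, 0.2]
gripper_width: 0.004
```

>>> carry_out([
  {"x": 0, "y": 0.035, "z": -0.015, "ax": 0, "ay": 0, "az": 0, "hand": 0},
  {"x": 0, "y": 0.038, "z": 0, "ax": 0, "ay": 0, "az": 0, "hand": 0},
  {"x": 0, "y": 0.038, "z": 0, "ax": 0, "ay": 0, "az": 0, "hand": 0},
  {"x": 0, "y": 0.038, "z": 0, "ax": 0, "ay": 0, "az": 0, "hand": 0},
  {"x": 0, "y": 0, "z": 0, "ax": 0, "ay": 0, "az": 0, "hand": 0},
  {"x": 0, "y": 0, "z": 0, "ax": 0, "ay": 0, "az": 0, "hand": 0},
])

```text
time: 14.33
eef_pos: [512.7, -52.7, 262.6]
eef_rot: [0.256, 1.557, -0.259]
contact_force: [-0.0, 0.1, 0.4]
gripper_width: 0.004
```

```bash
python3 - <<'E'
from h import *
press(173)
s=snap('scene',7);t=snap('top',7)
cv2.imwrite('pics/s7.png',crop(s,180,160,250,235,8))
cv2.imwrite('pics/t7.png',crop(t,300,130,400,230,6))
from workcell import get_obs
E
```

```text
F x,y,z -0.0 0.1 0.4
t 14.33 pos [512.7 -52.7 262.6] F [-0.   0.1  0.4] w 0.004 
 shift [ 0.0896 -0.1515  0.1639] turn [-0.3  -0.08  0.09] q6 [-0.12  0.21  1.83 -0.    1.1  -1.37]
```

View pics/s7.png

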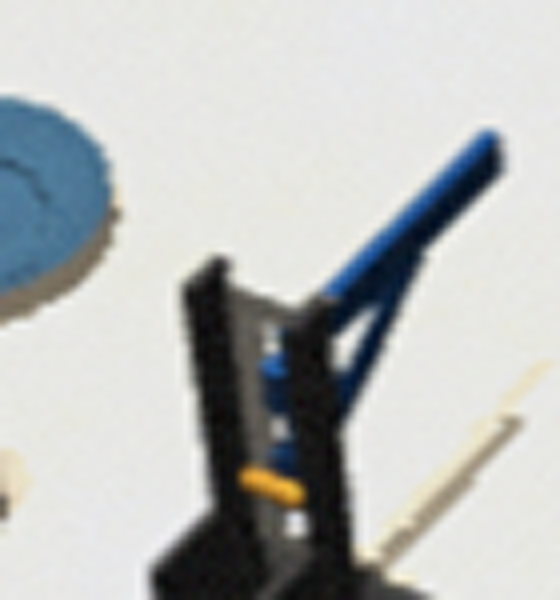

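View pics/t7.png

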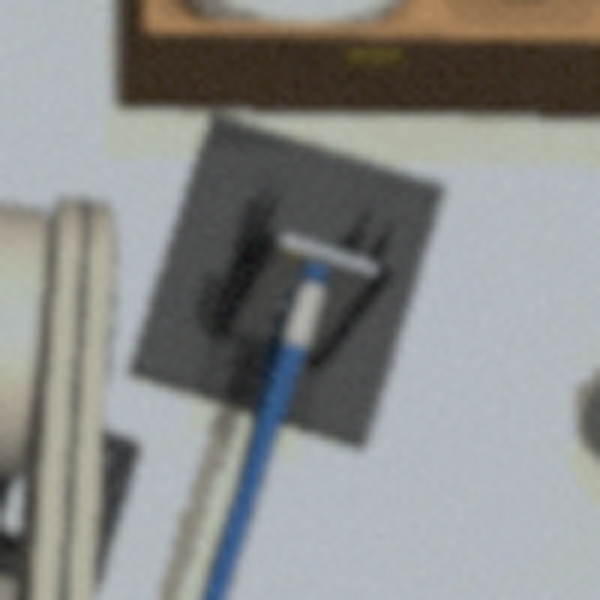

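```bash
python3 - <<'E'
from h import *
s=load("scene",7);t=load("top",7)
F=SF-2.4*SX
for dz in(0,-10): 
  P=F-170*SX;P[2]=175.1+dz
  print("arm end top pred",proj(s,P).round(1),proj(t,P).round(1))
hs=cv2.cvtColor(s["pixels"],cv2.COLOR_RGB2HSV);m=cv2.inRange(hs,(100,120,60),(125,255,255));m[:,:219]=0;m[:,246:]=0;m[:170]=0;m[200:]=0
ys,xs=np.nonzero(m);print(xs.max(),ys.min(),[(x,y) for x,y in zip(xs,ys) if x>=238][:20])
hs=cv2.cvtColor(t["pixels"],cv2.COLOR_RGB2HSV);m=cv2.inRange(hs,(100,120,80),(125,255,255));m[:,:325]=0;m[:,360:]=0;m[:170]=0;m[240:]=0
ys,xs=np.nonzero(m)
for y in(190,200,210,220,230): 
  r=xs[ys==y]; 
  if len(r): d=onz(t,(r.mean(),y),175)-F;print(y,r,"along",(d@SX).round(1),"side",(d@SY).round(1))
print(ys.max())
p=(350.5,181.8);d=onz(t,p,175)-F;print("pad",(d@SX).round(1),(d@SY).round(1))
E
```

```text
arm end top pred [[239.8 175.5]] [[335.6 232.8]]
arm end top pred [[240.  177.6]] [[335.1 233.3]]
241 177 [(np.int64(240), np.int64(177)), (np.int64(241), np.int64(177)), (np.int64(239), np.int64(178)), (np.int64(240), np.int64(178)), (np.int64(241), np.int64(178)), (np.int64(238), np.int64(179)), (np.int64(239), np.int64(179)), (np.int64(240), np.int64(179)), (np.int64(238), np.int64(180)), (np.int64(239), np.int64(180)), (np.int64(238), np.int64(181))]
190 [346 347 348 349] along -44.9 side 1.8
200 [343 344 345] along -75.1 side 3.3
210 [341 342] along -104.2 side 2.1
220 [338 339] along -133.5 side 2.3
230 [335] along -163.0 side 3.7
232
pad -19.8 0.2
```

```bash
python3 -c "
from workcell import sign_off,get_obs
print(get_obs()['contact_force'].round(1));print(sign_off())"
```

```text
[ 0.1 -0.1  0.1]
the job is handed in; nothing more can be done
None
```

The blue bracket from the rack hangs by both hooks in the top two slots, pressed down past the catch to its stop and let go. The job was handed in at about 14.5 s of the 67 s allowed, and no verdict is reported.

**Finding the slots:** The first touch met the lower slot edge at about 5 N. I backed off, went in about 2.5 mm higher, and the rear edge reached the face at about 6.5 N. The slots turned out to lie roughly 4 mm above nominal.

**Pressing down:** The bracket met the catch at about 12 N and was let go there. I then pressed on the steel patch with the fingers closed. It passed the catch at no more than about 10 N in the readings and came to a hard stop at 14.6 N. It had travelled 14.5 mm, against about 15 mm expected.

**Last checks:**
- **Hooks:** both show seated low in their slots in the final picture.
- **Press patch:** it is 19.8 mm in front of the face, against 19 mm expected, and 0.2 mm sideways.
- **Tilt and skew:** the free end of the arm sits at most about 5 mm low, which is about 0.03 rad. The arm is turned about 1–2° from square. Both are well inside the limits.
- **Robot:** contact force was about zero and the arm was clear of the stand.

**What disagreed or was not checked:**
- The cameras placed the strip face about 2.4 mm too far back and disagreed by about 2 mm on slot height, so I settled both by touch.
- The catch position cannot be read. That it locked is inferred from the drop in force, the stop and the final picture.
- I did not re-measure the red bracket or the crockery at the end. The arm passed over them with clearance and felt no contact on the way.

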